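Pack the carving order, leave the cracked lion and the wrong owl

TASK

Pack the customer's order into the wooden tray, each carving set down gently (not dropped), upright and centred on the painted board of its own bay: the maroon ashtray on blue, the grey owl on yellow, the sound lion on green and the cream candle holder on red. The cracked lion and the maroon owl are not part of the order: leave them standing where they are.

Things in the scene. Friction and masses are not known exactly. Their poses are not given: they have to be found in the camera images.
- ashtray_center (a point): Maroon soapstone ashtray, to be packed: a round open bowl, 62 mm across and 32 mm high, wall 9 mm thick, with four dark notches in the rim. The point is its centre, 16 mm above its underside; its z axis points up.
- grey_owl_center (a point): Grey soapstone owl, to be packed: upright, round body 44 mm across from 6 to 50 mm above its underside, 75 mm high with its ears. The point is on its axis, 35 mm above its underside; its z axis points up, its face looks along -x.
- lion_center (a point): Sound tan soapstone lion, no crack, both ears, to be packed: lying, 100 mm long along its x (head at -x); flat-sided body 40 mm wide along y, 44 mm high; round ochre mane, 22 mm from the point towards -x, with ears to 68 mm. Grip it across y at mid-body. The point is mid-body, 24 mm above its underside; z up.
- candle_holder_center (a point): Cream-white soapstone candle holder, to be packed: an upright turned spool with a dark round socket in its top, 60 mm high, 50 mm across at its foot (10 mm high) and its top (8 mm high), 40 mm across at its waist (16 to 46 mm above its underside). The point is on its axis, 30 mm above its underside; its z axis points up.
- cracked_lion_center (a point): Cracked tan lion, NOT to be packed: same shape, size and axes as the sound lion, but with black zigzag cracks over back and sides and one ear missing. The point is 24 mm above its underside.
- maroon_owl_center (a point): Maroon owl, NOT to be packed: same shape and size as the grey owl, but maroon. The point is 35 mm above its underside.
- blue_board: Blue square floor board of one bay of the fixed wooden packing tray (250 x 250 mm, 2 x 2 bays 122 mm apart), for the ashtray: 104 x 104 x 3 mm. Origin: centre of its underside, 3 mm below the surface things stand on; x, y along the bay's walls, z up. The bay is 116 x 116 mm inside; walls 6 mm thick, partitions rise 13 mm and outer walls 21 mm above the board's top.
- yellow_board: Yellow square floor board of one bay of the fixed wooden packing tray (250 x 250 mm, 2 x 2 bays 122 mm apart), for the grey owl: 104 x 104 x 3 mm. Origin: centre of its underside, 3 mm below the surface things stand on; x, y along the bay's walls, z up. The bay is 116 x 116 mm inside; walls 6 mm thick, partitions rise 13 mm and outer walls 21 mm above the board's top.
- green_board: Green square floor board of one bay of the fixed wooden packing tray (250 x 250 mm, 2 x 2 bays 122 mm apart), for the sound lion: 104 x 104 x 3 mm. Origin: centre of its underside, 3 mm below the surface things stand on; x, y along the bay's walls, z up. The bay is 116 x 116 mm inside; walls 6 mm thick, partitions rise 13 mm and outer walls 21 mm above the board's top.
- red_board: Red square floor board of one bay of the fixed wooden packing tray (250 x 250 mm, 2 x 2 bays 122 mm apart), for the candle holder: 104 x 104 x 3 mm. Origin: centre of its underside, 3 mm below the surface things stand on; x, y along the bay's walls, z up. The bay is 116 x 116 mm inside; walls 6 mm thick, partitions rise 13 mm and outer walls 21 mm above the board's top.
Mind the look-alikes: they are no part of the job. What is shaped like the part that bears ashtray_center but purple is not meant. What is shaped like the part that bears candle_holder_center but turquoise is not meant.

How it is judged:
By the outcome, as a careful person would: the job done as asked, in the order asked, and still so for the second after the job is handed in, with the robot touching nothing.
It also fails if it takes over 102 s, if anything falls off the work surface, if the arm or the gripper's body presses on something with over 40 N, if the wrist force passes 120 N, or if a joint passes its speed limit or range.

ROBOT

A 6-joint arm with a two-finger parallel gripper is mounted at the origin on the work surface. World frame = base frame: x ahead of the robot, y to its left, z up, the work surface at z = 0. Lengths are in m, angles in rad, forces in N, time in s.
With the tool pointing down it reaches from about 0.275 to 0.825 m from the base axis. Payload 4.9 kg.
Tool frame: the origin (TCP) lies on the centre line of the jaws, within the pads' length; the fingertips stand ahead of it and the grasp point (between the pads) lies 8 mm behind it (r.tip_extent is the y of the fingertips in the tool frame, in m); y points along the fingers, z is the direction in which the jaws open and shut, and the axes are right-handed (so a half turn about y gives the same grasp; the last joint's range is limited). The gripper opens to 85 mm and grips with 20 to 120 N. Pads are 22 mm wide; open, the fingers measure 114 mm over their backs; the gripper's body (76 mm by 85 mm) begins 54 mm behind the grasp point. The pads swing forward as they close: fully open they stand 13 mm farther back than shut.
Start: joints at [-1.414, 0.326, -0.193, 1.052, 0, 1.437], TCP at [0.158, -0.527, 0.242] pointing down, gripper open.
Joint ranges: [-2.65, 2.65], [-0.97, 1.79], [-1.3, 1.35], [-1.93, 2.1], [-1.47, 1.37], [-3.14, 3.14]. Speed limits (rad/s): [2.57, 2.57, 3.14, 3.14, 3.14, 3.14].

INTERFACE

Orientations are given as a rotation vector (axis times angle).
In Python, from station import get_state, viewer, order, r gives the robot as it stands.
- The arm moves only by the tool apply_moves, never from a script. Its argument "commands" is a list of rows, each an object with "delta_pos": the shift along the tool's x, y, z in m, a list of three; "angular": the turn, a rotation vector about the tool's x, y, z in rad, a list of three; "gripper": the finger opening in m, from 0 to 0.0854. A call has 1 to 5 rows; each row shifts and turns the pose as measured when the row begins, along the tool's axes as they then stand; what a row does not reach is not made up. A row lasts 1/8 s, in which the tool goes at most 62.5 mm and 10.7 degrees, less where a joint would pass 70% of its speed; a pose out of reach is approached as far as the arm can. A call is refused whole if a number of a shift passes 0.0625 or a number of a turn 0.188, either way. A call with a gripper value outside its range is refused whole. The fingers move at their own pace and stop on an object; "grip_force" is the grip in N (left out, the last holds). Time passes only in rows, so rows that do not move let the fingers close. It gives the time, the measured TCP pose, the force and the opening at its end, in the units of the state.
- get_state(): the state, without advancing time (a new reading comes with each control period).
- viewer.snapshot(name): name is "side" or "top"; returns (picture, depth): 480x640x3 uint8, blue, green, red; 480x640 float32, m along the optical axis (not along the pixel's ray), 0 where there is no reading.
- viewer.camera_info(name): a dict with "fx", "fy", "cx", "cy" (pixels), "R" (3x3) and "t" (3): a world point X has camera coordinates R X + t. Camera axes: x right, y down, z forward; pixel columns grow to the right and rows downward; lengths in m; the calibration is good to about 2 mm. A picture is of the moment at which its call begins. camera_info takes no time and is no camera call.
- order.sign_off(): hands the job in, once; it reports no verdict.
The state is a dict: "time_s": time; "qpos": joint angles; "qd": joint speeds; "joint_torque": joint torques, N m; "tool_pos": TCP position; "orientation": TCP orientation; "ft_force": force on the tool from outside, world axes, zero at the start; "ft_torque": the same for the moment, N m; "gripper_width": opening from 0.0 (shut) to 1.0 (fully open).
Only numpy, scipy, OpenCV 4.12 (cv2) and the standard library are available. Lean on these libraries where they do the work, as an engineer would, in place of code of your own. Each camera call takes 0.05 s, during which the arm holds its last target.

## Working session

There is one attempt and no reset: what is moved stays moved. The work goes in short steps, Python scripts to look and compute and a tool call to move; the robot and the scene stay as the last step left them, time stands still between calls to the robot, and variables do not carry over. Pictures are saved under pics/ and viewed, and the job is handed in when it is done.

Besides the shell and the picture viewer there is one more tool, called after "Call:" by a JSON object that holds its "api" and its "payload", one argument or row to a line. apply_moves: Moves the arm, as the interface text tells. Its arguments: {"type":"object","properties":{"commands":{"type":"array","items":{"type":"object","properties":{"delta_pos":{"type":"array","items":{"type":"number"}},"angular":{"type":"array","items":{"type":"number"}},"gripper":{"type":"number"}}}},"grip_force":{"type":"number"}},"required":["commands"]}

```bash
ls; mkdir -p pics; python3 - <<'E'
from station import get_state, viewer, order, r
import cv2, numpy as np
print(get_state()); print(r.tip_extent)
for n in("top","side"):
    p,d=viewer.snapshot(n); cv2.imwrite(f"pics/{n}0.png",p); np.save(f"{n}0.npy",d); print(viewer.camera_info(n))
E
```

```text
pics
{'time_s': 0.0, 'qpos': array([-1.41423158e+00,  3.26915204e-01, -1.93592688e-01,  1.05200110e+00,
        3.04712449e-05,  1.43659686e+00]), 'qd': array([-1.97901334e-03, -5.44732675e-05, -8.19735025e-04, -3.02609584e-03,
       -1.06099099e-04,  1.42009086e-03]), 'joint_torque': array([ 1.10714584e-03, -4.43402088e+01,  2.62440079e+01,  1.54363207e-02,
        1.09492106e-05, -3.08452890e-06]), 'tool_pos': array([ 0.15760742, -0.52634466,  0.24151409]), 'orientation': array([-0.30237515,  2.0670595 , -2.06348418]), 'ft_force': array([-0.33388154,  0.18385296, -0.15329772]), 'ft_torque': array([-0.06019186,  0.01065723, -0.01071557]), 'gripper_width': 0.9999359297087009}
0.011
{'fx': 514.788781611655, 'fy': 514.788781611655, 'cx': 312.0300501811135, 'cy': 243.75204315315358, 'R': array([[ 0.01897987, -0.99980472,  0.00550308],
       [-0.9806956 , -0.01968793, -0.19454695],
       [ 0.19461731, -0.00170437, -0.98087777]]), 't': array([-0.04468525,  0.52010685,  0.7972812 ])}
{'fx': 445.305911126817, 'fy': 445.305911126817, 'cx': 315.4777479655989, 'cy': 241.0317403452917, 'R': array([[ 9.00470056e-01, -4.34917898e-01, -3.15920948e-04],
       [-2.99213706e-01, -6.18975599e-01, -7.26182048e-01],
       [ 3.15634022e-01,  6.53999717e-01, -6.87502388e-01]]), 't': array([-0.46612987,  0.18814737,  0.70535167])}
```

View pics/top0.png

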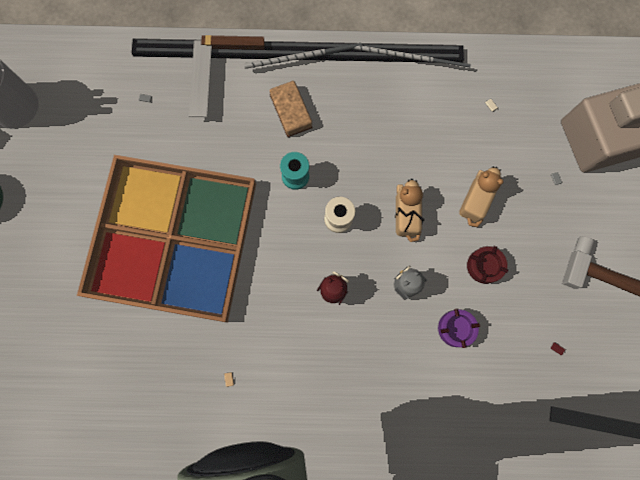

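View pics/side0.png

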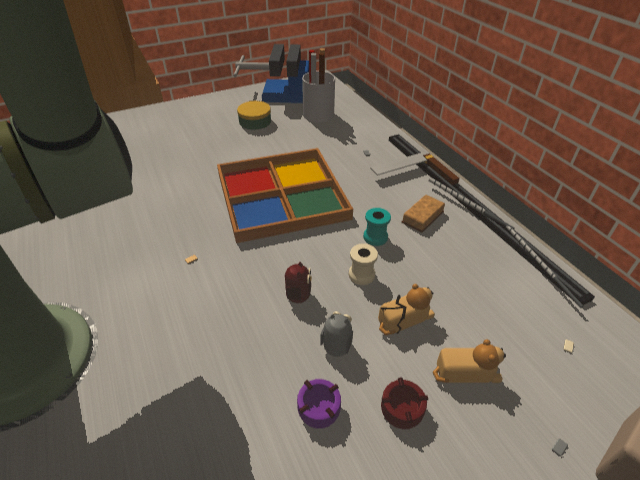

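```bash
cat > h.py <<'E'
import numpy as np, cv2
from station import get_state, viewer, order, r
def cloud(n,d):
    c=viewer.camera_info(n); v,u=np.mgrid[:480,:640]
    P=np.stack([(u-c['cx'])/c['fx']*d,(v-c['cy'])/c['fy']*d,d],-1)
    W=(P-c['t'])@c['R']; W[d==0]=np.nan
    return W
def proj(n,X):
    c=viewer.camera_info(n); p=np.asarray(X)@c['R'].T+c['t']
    return np.stack([c['fx']*p[...,0]/p[...,2]+c['cx'],c['fy']*p[...,1]/p[...,2]+c['cy']],-1)
E
python3 - <<'E'
from h import *
im=cv2.imread('pics/top0.png'); d=np.load('top0.npy'); W=cloud('top',d)
ims=cv2.imread('pics/side0.png'); ds=np.load('side0.npy'); Ws=cloud('side',ds)
print('table z', np.nanmedian(W[340:380,300:400,2]), np.nanmedian(Ws[300:330,200:250,2]))
objs=dict(ash=(488,265),purple=(459,328),owl=(410,283),mowl=(333,290),lion=(482,197),clion=(409,210),candle=(340,214),turq=(294,170))
for k,(u,v) in objs.items():
    c=W[v-1:v+2,u-1:u+2].reshape(-1,3); c0=np.nanmean(c,0)
    for nm,w in(('top',W),('side',Ws)):
        m=(np.hypot(w[...,0]-c0[0],w[...,1]-c0[1])<.065)&(w[...,2]>.006)&(w[...,2]<.09)
        m=m.astype(np.uint8); n,l,st,ce=cv2.connectedComponentsWithStats(m)
        # nearest big comp
        i=max(range(1,n),key=lambda i:st[i,4]-30*0*i)
        if nm=='top': i=l[v,u]
        q=w[l==i]; 
        rc=cv2.minAreaRect((q[:,:2]*1000).astype(np.float32))
        print(k,nm,len(q),'min',q.min(0).round(3),'max',q.max(0).round(3),'rect',np.round(rc[0],1),np.round(rc[1],1),round(rc[2],1))
for k,(u,v) in dict(yellow=(148,200),green=(213,210),red=(127,268),blue=(198,278)).items():
    print(k,W[v,u].round(4))
crop=im[140:350,310:530]; cv2.imwrite('pics/crop0.png',cv2.resize(crop,None,fx=2.8,fy=2.8,interpolation=cv2.INTER_CUBIC))
crop=im[145:330,70:270]; cv2.imwrite('pics/crop1.png',cv2.resize(crop,None,fx=3,fy=3,interpolation=cv2.INTER_CUBIC))
E
```

```text
table z 0.0003743037280396492 0.0004299146107003811
ash top 1207 min [ 0.466 -0.363  0.006] max [ 0.527 -0.301  0.039] rect [ 496.7 -332.2] [60.8 61.9] 2.7
ash side 1781 min [ 0.464 -0.363  0.006] max [ 0.526 -0.3    0.038] rect [ 495.3 -331.7] [61.6 61.3] 15.4
purple top 1244 min [ 0.359 -0.312  0.007] max [ 0.422 -0.247  0.039] rect [ 389.6 -278.8] [60.5 60.9] 62.0
purple side 1756 min [ 0.356 -0.31   0.006] max [ 0.42  -0.246  0.038] rect [ 388.3 -278.8] [61.8 61.2] 41.8
owl top 733 min [ 0.435 -0.224  0.009] max [ 0.487 -0.173  0.076] rect [ 462.7 -196.1] [44.1 45.9] 44.9
owl side 1126 min [ 0.433 -0.224  0.006] max [ 0.486 -0.172  0.076] rect [ 460.8 -196.2] [46.3 46.1] 41.0
mowl top 693 min [ 0.424 -0.095  0.01 ] max [ 0.476 -0.044  0.077] rect [450.6 -72.2] [45.2 45.4] 58.5
mowl side 873 min [ 0.423 -0.095  0.007] max [ 0.473 -0.053  0.075] rect [446.4 -75.8] [37.7 43.3] 58.8
lion top 1458 min [ 0.566 -0.351  0.006] max [ 0.669 -0.292  0.069] rect [ 615.9 -326.1] [ 43.6 103. ] 64.2
lion side 2289 min [ 0.563 -0.361  0.006] max [ 0.661 -0.29   0.071] rect [ 614.3 -327.4] [ 41.2 103.3] 62.7
clion top 1442 min [ 0.536 -0.223  0.006] max [ 0.64  -0.178  0.07 ] rect [ 588.3 -199.6] [104.3  43. ] 2.7
clion side 1753 min [ 0.534 -0.223  0.007] max [ 0.638 -0.178  0.069] rect [ 585.7 -199.6] [103.2  43.8] 2.2
candle top 864 min [ 0.552 -0.105  0.006] max [ 0.6   -0.056  0.064] rect [575.6 -80.5] [48.  48.8] 4.5
candle side 921 min [ 0.55  -0.105  0.006] max [ 0.599 -0.053  0.063] rect [574.3 -79.9] [49.1 49.4] 30.3
turq top 891 min [ 0.629 -0.027  0.006] max [0.678 0.022 0.065] rect [653.4  -2.4] [49.1 49. ] 2.1
turq side 775 min [ 0.627 -0.028  0.006] max [0.677 0.023 0.062] rect [651.3  -2.1] [50.2 48. ] 72.7
yellow [0.6016 0.2549 0.0099]
green [0.5858 0.1399 0.0099]
red [0.4805 0.2811 0.0097]
blue [0.4655 0.1584 0.0112]
```

View pics/crop0.png

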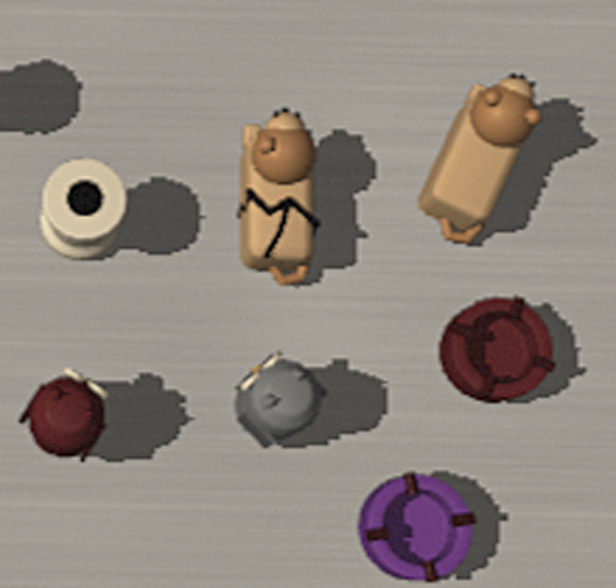

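View pics/crop1.png

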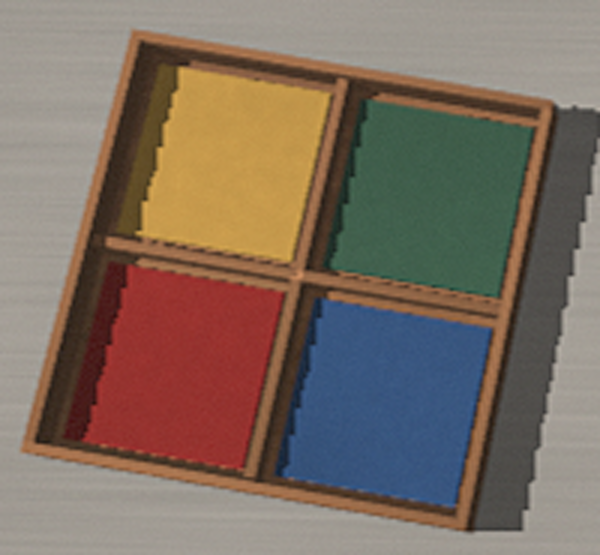

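```bash
cat >> h.py <<'E'
from scipy.spatial.transform import Rotation as Ro
from scipy.optimize import least_squares
def yaw_tool():
    s=get_state(); M=Ro.from_rotvec(s['orientation']).as_matrix(); return s,M
E
python3 - <<'E'
from h import *
s,M=yaw_tool(); print(M.round(3)); print([a for a in dir(r) if a[0]!='_'])
C={}
for n in('top','side'):
    im=cv2.imread(f'pics/{n}0.png'); W=cloud(n,np.load(f'{n}0.npy')); C[n]=W
    # tray rim
    f=W.reshape(-1,3); m=(f[:,2]>.0265)&(f[:,2]<.034)&(f[:,0]>.37)&(f[:,0]<.69)&(f[:,1]>.05)&(f[:,1]<.37)
    q=f[m]; 
    def res(p):
        c,sn=np.cos(p[2]),np.sin(p[2]); a=(q[:,:2]-p[:2])@np.array([[c,-sn],[sn,c]])
        return np.max(np.abs(a),1)-.122
    o=least_squares(res,[.53,.21,.1],loss='soft_l1',f_scale=.002)
    print(n,'tray',o.x.round(4),np.degrees(o.x[2]).round(2),len(q),np.abs(o.fun).mean(),q[:,2].max())
    # owl by height
    for nm,c,hs in(('owl',(.462,-.196),[(.01,.02),(.02,.035),(.035,.048),(.05,.06),(.06,.08)]),('lion',(.615,-.327),[(.01,.02),(.02,.04),(.04,.046),(.05,.08)]),('candle',(.575,-.08),[(.003,.012),(.018,.044),(.053,.07)]),('ash',(.496,-.332),[(.005,.02),(.02,.04)])):
        for lo,hi in hs:
            mm=(np.hypot(f[:,0]-c[0],f[:,1]-c[1])<.06)&(f[:,2]>lo)&(f[:,2]<hi)
            a=f[mm][:,:2]
            if len(a)<8: continue
            def rs(p): return np.hypot(a[:,0]-p[0],a[:,1]-p[1])-p[2]
            z=least_squares(rs,[*c,.022],loss='soft_l1',f_scale=.002).x
            rc=cv2.minAreaRect((a*1000).astype(np.float32))
            print(' ',nm,(lo,hi),len(a),'circ',(z*1000).round(1),'rect',np.round(rc[0],1),np.round(rc[1],1),round(rc[2],1))
E
```

```text
[[-0.958 -0.     0.287]
 [-0.287  0.002 -0.958]
 [-0.    -1.    -0.002]]
['Unreachable', 'tip_extent']
top tray [ 0.535   0.2095 -0.1541] -8.83 2262 0.0018269468941398469 0.03393955710419805
  owl (0.01, 0.02) 21 circ [ 461.7 -200.2   24.6] rect [ 455.7 -185.1] [42.7 16.9] 30.1
  owl (0.02, 0.035) 46 circ [ 461.8 -198.7   23.8] rect [ 454.  -184.2] [42.  16.2] 34.7
  owl (0.035, 0.048) 77 circ [ 461.7 -198.9   23.6] rect [ 464.1 -194.6] [39.7 46.3] 47.1
  owl (0.05, 0.06) 107 circ [ 462.7 -197.    20.7] rect [ 462.  -195.6] [44.  40.6] 51.7
  owl (0.06, 0.08) 469 circ [ 461.9 -195.9   13.6] rect [ 463.5 -196.2] [41.2 38.2] 28.5
  lion (0.01, 0.02) 149 circ [ 610.1 -340.    46.5] rect [ 618.1 -313.6] [ 40.1 104. ] 86.4
  lion (0.02, 0.04) 231 circ [ 604.1 -322.3   29.2] rect [ 612.8 -322.9] [40.4 76.8] 64.2
  lion (0.04, 0.046) 569 circ [ 602.3 -317.3   17.1] rect [ 613.4 -322.9] [37.4 75.3] 64.7
  lion (0.05, 0.08) 433 circ [ 637.1 -333.7   13.7] rect [ 638.9 -333. ] [42.4 35.6] 2.4
  candle (0.003, 0.012) 155 circ [590.  -83.6  37.9] rect [572.  -77.8] [114.2 111. ] 22.1
  candle (0
[... 986 characters left out ...]
04) 526 circ [ 640.  -277.8   73.9] rect [ 603.  -332.8] [34.3 83.5] 42.2
  lion (0.04, 0.046) 725 circ [ 600.2 -318.9   16.8] rect [ 611.7 -324.2] [37.2 76. ] 63.8
  lion (0.05, 0.08) 576 circ [ 635.  -335.9   13.8] rect [ 636.2 -337. ] [33.7 44.6] 45.5
  candle (0.003, 0.012) 116 circ [574.9 -78.7  24.3] rect [554.4 -82.6] [55.9 77.5] 52.7
  candle (0.018, 0.044) 214 circ [575.1 -78.6  19.8] rect [567.  -86.8] [20.4 40.4] 46.6
  candle (0.053, 0.07) 491 circ [573.3 -81.3  18.4] rect [574.3 -79.9] [49.1 49.4] 30.3
  ash (0.005, 0.02) 732 circ [ 489.5 -338.2   21.8] rect [ 490.9 -334.9] [54.  53.5] 82.1
  ash (0.02, 0.04) 1052 circ [ 493.9 -333.1   26.5] rect [ 495.5 -331.7] [61.2 61.3] 15.4
```

```bash
cat >> h.py <<'E'
def plan(x,y,z,yaw,g,n=None,step=.058):
    """print rows (tool frame) to reach TCP x,y,z with tool z at yaw deg, tool y down"""
    s=get_state(); M=Ro.from_rotvec(s['orientation']).as_matrix(); p=np.array(s['tool_pos']); T=np.array([x,y,z])
    a=np.radians(yaw); zz=np.array([np.cos(a),np.sin(a),0]); yy=np.array([0,0,-1.]); G=np.stack([np.cross(yy,zz),yy,zz],1)
    rv=Ro.from_matrix(M.T@G).as_rotvec()
    k=n or max(1,int(np.ceil(max(np.linalg.norm(T-p)/step,np.linalg.norm(rv)/.18))))
    print('t',round(s['time_s'],2),'p',p.round(4),'yaw',np.degrees(np.arctan2(M[1,2],M[0,2])).round(1),'F',np.round(s['ft_force'],1),'w',round(s['gripper_width']*85.4,1),'rows',k)
    for i in range(k):
        f=M@Ro.from_rotvec(rv*i/k).as_matrix(); dl=f.T@(T-p)/k
        print(' {"delta_pos":%s,"angular":%s,"gripper":%s}'%([round(float(v),4) for v in dl],[round(float(v),3) for v in rv/k],g))
E
python3 -c "
from h import *
plan(.496,-.332,.12,-60,.085)"
```

```text
t 0.1 p [ 0.1576 -0.5264  0.2416] yaw -73.3 F [-0.7  0.4 -0.2] w 85.5 rows 8
 {"delta_pos":[-0.0475, 0.0152, -0.0111],"angular":[0.0, -0.029, -0.0],"gripper":0.085}
 {"delta_pos":[-0.0478, 0.0152, -0.0097],"angular":[0.0, -0.029, -0.0],"gripper":0.085}
 {"delta_pos":[-0.0481, 0.0152, -0.0083],"angular":[0.0, -0.029, -0.0],"gripper":0.085}
 {"delta_pos":[-0.0483, 0.0152, -0.007],"angular":[0.0, -0.029, -0.0],"gripper":0.085}
 {"delta_pos":[-0.0485, 0.0152, -0.0055],"angular":[0.0, -0.029, -0.0],"gripper":0.085}
 {"delta_pos":[-0.0486, 0.0152, -0.0041],"angular":[0.0, -0.029, -0.0],"gripper":0.085}
 {"delta_pos":[-0.0487, 0.0152, -0.0027],"angular":[0.0, -0.029, -0.0],"gripper":0.085}
 {"delta_pos":[-0.0488, 0.0152, -0.0013],"angular":[0.0, -0.029, -0.0],"gripper":0.085}
```

Choice (top image): maroon ashtray (488,265), not the purple one (459,328). Grey owl (410,283), not the maroon one (333,290). Sound lion (482,197) with both ears and no zigzag, not the cracked one (409,210). Cream holder (340,214), not the turquoise one (294,170). The crop confirms all four.

Call:
{"api": "apply_moves", "payload": {
  "commands": [
    {"delta_pos":[-0.048,0.015,-0.011],"angular":[0,-0.029,0],"gripper":0.085},
    {"delta_pos":[-0.048,0.015,-0.01],"angular":[0,-0.029,0],"gripper":0.085},
    {"delta_pos":[-0.048,0.015,-0.008],"angular":[0,-0.029,0],"gripper":0.085},
    {"delta_pos":[-0.048,0.015,-0.007],"angular":[0,-0.029,0],"gripper":0.085},
    {"delta_pos":[-0.048,0.015,-0.005],"angular":[0,-0.029,0],"gripper":0.085}
  ],
  "grip_force": 40
}}

```text
time_s: 0.72
tool_pos: [0.3723, -0.4051, 0.1639]
orientation: [-0.436, 1.983, -1.982]
ft_force: [0.8, 0.3, 0.8]
gripper_width: 0.999
```

```bash
python3 -c "
from h import *
plan(.496,-.332,.12,-60,.085)"
```

```text
t 0.72 p [ 0.3723 -0.4051  0.1639] yaw -65.2 F [0.8 0.3 0.8] w 85.3 rows 3
 {"delta_pos":[-0.0477, 0.0146, -0.0048],"angular":[0.0, -0.031, 0.0],"gripper":0.085}
 {"delta_pos":[-0.0478, 0.0146, -0.0034],"angular":[0.0, -0.031, 0.0],"gripper":0.085}
 {"delta_pos":[-0.0479, 0.0146, -0.0019],"angular":[0.0, -0.031, 0.0],"gripper":0.085}
```

Tracking is good. I'll continue to above the ashtray.

Call:
{"api": "apply_moves", "payload": {
  "commands": [
    {"delta_pos":[-0.048,0.015,-0.005],"angular":[0,-0.031,0]},
    {"delta_pos":[-0.048,0.015,-0.003],"angular":[0,-0.031,0]},
    {"delta_pos":[-0.048,0.015,-0.002],"angular":[0,-0.031,0]},
    {"delta_pos":[0,0.03,0],"angular":[0,0,0]}
  ]
}}

```text
validation failed for argument at $.co...
```

```bash
python3 -c "
from h import *
plan(.496,-.332,.04,-60,.085)
for n in('top','side'):
    p,d=viewer.snapshot(n); cv2.imwrite(f'pics/{n}1.png',p); np.save(f'{n}1.npy',d)
s=get_state(); M=Ro.from_rotvec(s['orientation']).as_matrix(); t=np.array(s['tool_pos'])
W=cloud('side',np.load('side1.npy')).reshape(-1,3); q=(W-t)@M
m=(np.abs(q[:,0])<.02)&(abs(q[:,2])>.03)&(abs(q[:,2])<.07)&(q[:,1]<.03)&(q[:,1]>-.08)
q=q[m]
for a,b in((-.07,-.03),(.03,.07)):
    k=q[(q[:,2]>a)&(q[:,2]<b)]; print(len(k),k.max(0).round(4),k.min(0).round(4))
im=cv2.imread('pics/side1.png')[200:480,250:620]; cv2.imwrite('pics/c1.png',cv2.resize(im,None,fx=2,fy=2))
"
```

```text
t 0.72 p [ 0.3723 -0.4051  0.1639] yaw -65.2 F [0.8 0.3 0.8] w 85.3 rows 4
 {"delta_pos":[-0.0358, 0.031, -0.0036],"angular":[0.0, -0.023, 0.0],"gripper":0.085}
 {"delta_pos":[-0.0358, 0.031, -0.0028],"angular":[0.0, -0.023, 0.0],"gripper":0.085}
 {"delta_pos":[-0.0359, 0.031, -0.002],"angular":[0.0, -0.023, 0.0],"gripper":0.085}
 {"delta_pos":[-0.0359, 0.031, -0.0012],"angular":[0.0, -0.023, 0.0],"gripper":0.085}
843 [ 0.016  -0.0019 -0.03  ] [-0.0115 -0.0799 -0.07  ]
1204 [ 0.0159 -0.0098  0.07  ] [-0.0133 -0.08    0.0301]
```

View pics/c1.png

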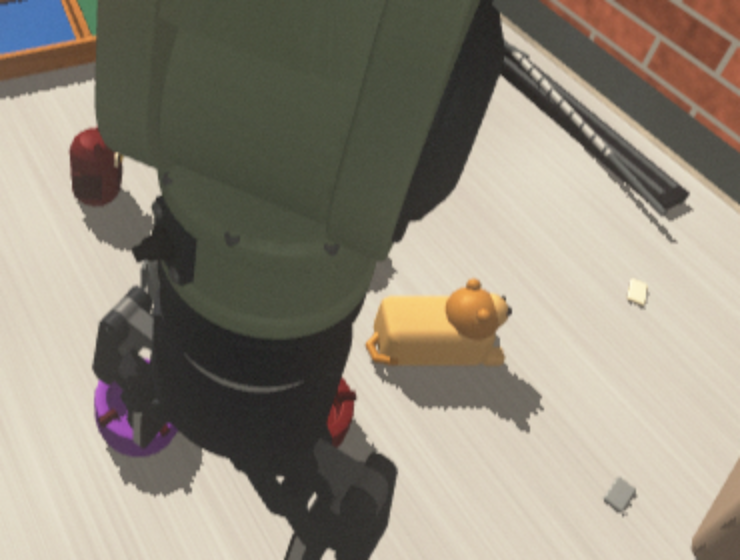

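The side view shows the gripper above the ashtray and the sound lion at (430,325) in the crop with both ears and no cracks. When open, the tips are about 2 mm behind the TCP.

Call:
{"api": "apply_moves", "payload": {
  "commands": [
    {"delta_pos":[-0.048,0.015,-0.005],"angular":[0,-0.031,0],"gripper":0.085},
    {"delta_pos":[-0.048,0.015,-0.003],"angular":[0,-0.031,0],"gripper":0.085},
    {"delta_pos":[-0.048,0.015,-0.002],"angular":[0,-0.031,0],"gripper":0.085},
    {"delta_pos":[0,0.03,0],"angular":[0,0,0],"gripper":0.085},
    {"delta_pos":[0,0.02,0],"angular":[0,0,0],"gripper":0.085}
  ]
}}

```text
time_s: 1.45
tool_pos: [0.5006, -0.3294, 0.0662]
orientation: [-0.524, 1.922, -1.923]
ft_force: [0.3, 0.9, -0.8]
gripper_width: 0.995
```

```bash
python3 -c "
from h import *
plan(.496,-.332,.012,-60,.085)
for n in('top','side'):
    p,d=viewer.snapshot(n); cv2.imwrite(f'pics/{n}2.png',p); np.save(f'{n}2.npy',d)
im=cv2.imread('pics/top2.png')[180:380,380:620]; cv2.imwrite('pics/c2.png',cv2.resize(im,None,fx=3,fy=3))
im=cv2.imread('pics/side2.png')[250:480,250:620]; cv2.imwrite('pics/c2s.png',cv2.resize(im,None,fx=2,fy=2))
"
```

```text
t 1.45 p [ 0.5006 -0.3294  0.0662] yaw -59.6 F [ 0.3  0.9 -0.8] w 85.0 rows 1
 {"delta_pos":[0.0053, 0.0542, -0.0001],"angular":[-0.0, 0.007, 0.001],"gripper":0.085}
```

View pics/c2.png

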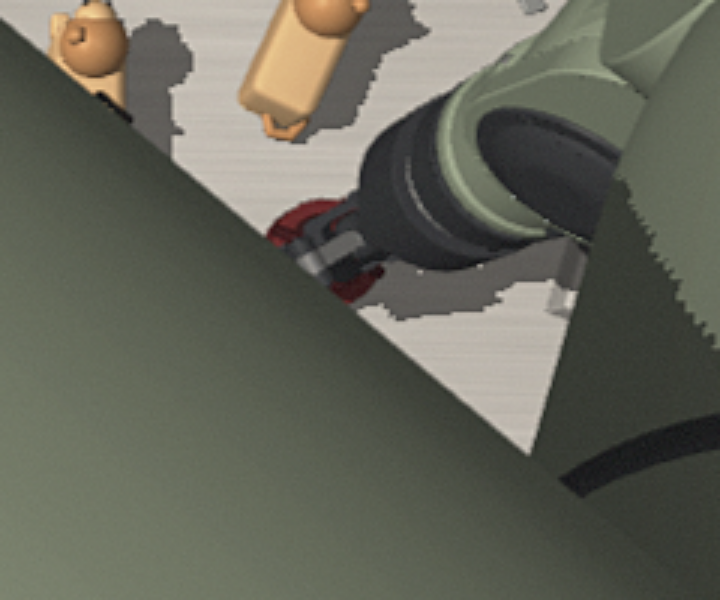

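View pics/c2s.png

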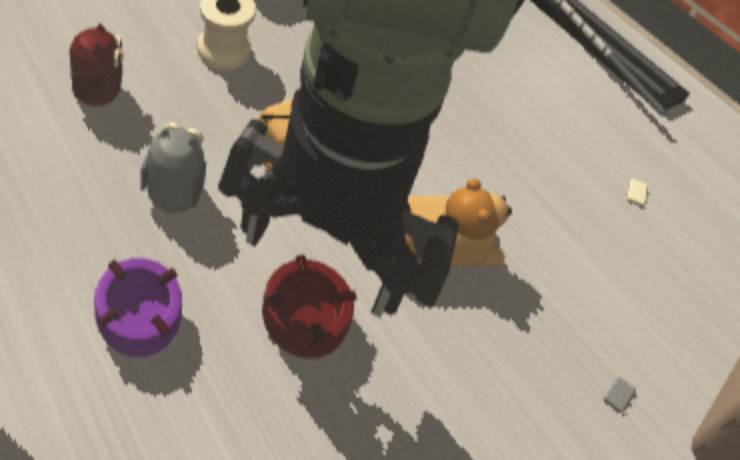

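Call:
{"api": "apply_moves", "payload": {
  "commands": [
    {"delta_pos":[0.005,0.02,0],"angular":[0,0,0],"gripper":0.085},
    {"delta_pos":[0,0.014,0],"angular":[0,0,0],"gripper":0.085}
  ]
}}

```text
time_s: 1.8
tool_pos: [0.4954, -0.3336, 0.0329]
orientation: [-0.521, 1.923, -1.925]
ft_force: [0.2, 0.3, 1.3]
gripper_width: 0.988
```

```bash
python3 -c "
from h import *
plan(.496,-.332,.012,-60,.085)
for n in('side',):
    p,d=viewer.snapshot(n); cv2.imwrite(f'pics/{n}3.png',p)
im=p[250:480,250:620]; cv2.imwrite('pics/c3s.png',cv2.resize(im,None,fx=2,fy=2))
"
```

```text
t 1.8 p [ 0.4954 -0.3336  0.0329] yaw -59.7 F [0.2 0.3 1.3] w 84.4 rows 1
 {"delta_pos":[-0.0014, 0.0209, -0.0011],"angular":[-0.0, 0.005, 0.001],"gripper":0.085}
```

View pics/c3s.png

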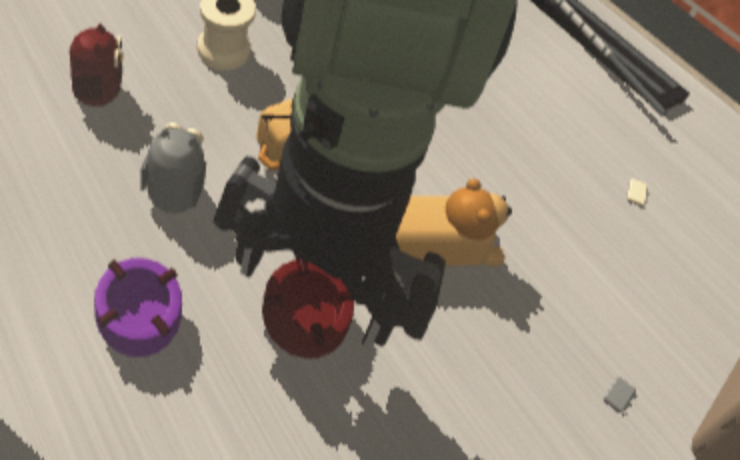

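Call:
{"api": "apply_moves", "payload": {
  "commands": [
    {"delta_pos":[-0.001,0.013,-0.001],"angular":[0,0,0],"gripper":0.085},
    {"delta_pos":[0,0.008,0],"angular":[0,0,0],"gripper":0.085},
    {"delta_pos":[0,0,0],"angular":[0,0,0],"gripper":0.07}
  ]
}}

```text
time_s: 2.22
tool_pos: [0.4961, -0.3327, 0.0104]
orientation: [-0.521, 1.923, -1.925]
ft_force: [-0.1, -0.1, -0.1]
gripper_width: 0.828
```

```bash
python3 -c "
from h import *
plan(.496,-.332,.012,-60,.05)
p,d=viewer.snapshot('side'); cv2.imwrite(f'pics/side4.png',p)
im=p[250:480,250:620]; cv2.imwrite('pics/c4s.png',cv2.resize(im,None,fx=2,fy=2))
"
```

```text
t 2.23 p [ 0.4961 -0.3327  0.0104] yaw -59.7 F [-0.1 -0.1 -0.1] w 70.7 rows 1
 {"delta_pos":[-0.0003, -0.0016, -0.0006],"angular":[-0.001, 0.004, 0.001],"gripper":0.05}
```

View pics/c4s.png

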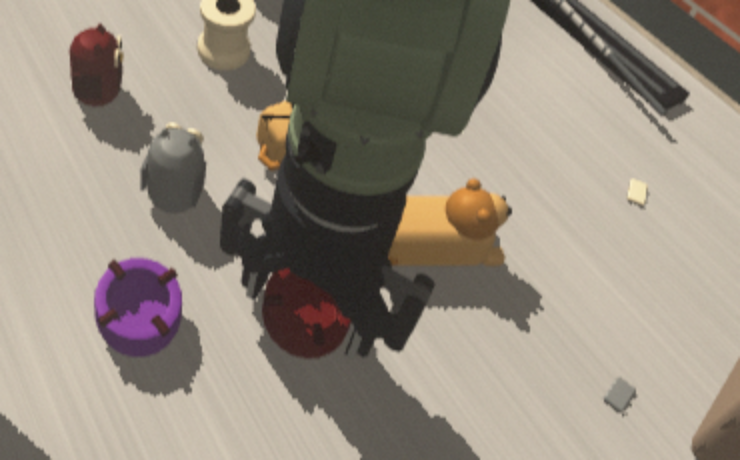

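Call:
{"api": "apply_moves", "payload": {
  "commands": [
    {"delta_pos":[0,0,0],"angular":[0,0,0],"gripper":0.06},
    {"delta_pos":[0,0,0],"angular":[0,0,0],"gripper":0.052},
    {"delta_pos":[0,0,0],"angular":[0,0,0],"gripper":0.05},
    {"delta_pos":[0,0,0],"angular":[0,0,0],"gripper":0.05}
  ],
  "grip_force": 50
}}

```text
time_s: 2.78
tool_pos: [0.4966, -0.3328, 0.0119]
orientation: [-0.52, 1.922, -1.926]
ft_force: [-0.0, 0.2, -1.9]
gripper_width: 0.715
```

Call:
{"api": "apply_moves", "payload": {
  "commands": [
    {"delta_pos":[0,-0.005,0],"angular":[0,0,0],"gripper":0.05},
    {"delta_pos":[0,-0.02,0],"angular":[0,0,0],"gripper":0.05},
    {"delta_pos":[0,-0.04,0],"angular":[0,0,0],"gripper":0.05},
    {"delta_pos":[0,-0.04,0],"angular":[0,0,0],"gripper":0.05}
  ]
}}

```text
time_s: 3.28
tool_pos: [0.4941, -0.3306, 0.1163]
orientation: [-0.525, 1.93, -1.921]
ft_force: [0.1, -0.6, -2.4]
gripper_width: 0.714
```

```bash
python3 -c "
from h import *
plan(.4643,.1588,.13,-8.85,.05)
p,d=viewer.snapshot('side'); cv2.imwrite(f'pics/side5.png',p)
im=p[200:480,250:620]; cv2.imwrite('pics/c5s.png',cv2.resize(im,None,fx=2,fy=2))
"
```

```text
t 3.27 p [ 0.4941 -0.3306  0.1163] yaw -59.7 F [ 0.1 -0.6 -2.4] w 60.9 rows 9
 {"delta_pos":[-0.0246, -0.0013, -0.0486],"angular":[0.001, -0.099, 0.0],"gripper":0.05}
 {"delta_pos":[-0.0292, -0.0013, -0.046],"angular":[0.001, -0.099, 0.0],"gripper":0.05}
 {"delta_pos":[-0.0336, -0.0014, -0.0429],"angular":[0.001, -0.099, 0.0],"gripper":0.05}
 {"delta_pos":[-0.0377, -0.0014, -0.0394],"angular":[0.001, -0.099, 0.0],"gripper":0.05}
 {"delta_pos":[-0.0414, -0.0014, -0.0355],"angular":[0.001, -0.099, 0.0],"gripper":0.05}
 {"delta_pos":[-0.0447, -0.0015, -0.0312],"angular":[0.001, -0.099, 0.0],"gripper":0.05}
 {"delta_pos":[-0.0475, -0.0015, -0.0267],"angular":[0.001, -0.099, 0.0],"gripper":0.05}
 {"delta_pos":[-0.0499, -0.0015, -0.0218],"angular":[0.001, -0.099, 0.0],"gripper":0.05}
 {"delta_pos":[-0.0518, -0.0015, -0.0168],"angular":[0.001, -0.099, 0.0],"gripper":0.05}
```

View pics/c5s.png

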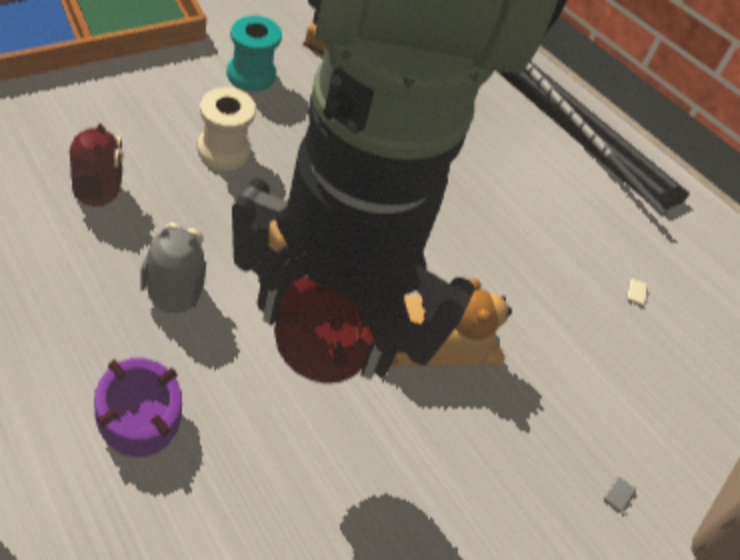

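Call:
{"api": "apply_moves", "payload": {
  "commands": [
    {"delta_pos":[-0.025,-0.005,-0.049],"angular":[0,-0.099,0],"gripper":0.05},
    {"delta_pos":[-0.029,-0.005,-0.046],"angular":[0,-0.099,0],"gripper":0.05},
    {"delta_pos":[-0.034,-0.002,-0.043],"angular":[0,-0.099,0],"gripper":0.05},
    {"delta_pos":[-0.038,-0.001,-0.039],"angular":[0,-0.099,0],"gripper":0.05},
    {"delta_pos":[-0.041,-0.001,-0.036],"angular":[0,-0.099,0],"gripper":0.05}
  ]
}}

```text
time_s: 3.95
tool_pos: [0.4815, -0.0583, 0.139]
orientation: [-0.898, 1.582, -1.603]
ft_force: [0.3, 0.3, -1.8]
gripper_width: 0.712
```

```bash
python3 -c "
from h import *
plan(.4643,.1588,.13,-8.85,.05)"
```

```text
t 3.95 p [ 0.4815 -0.0583  0.139 ] yaw -30.9 F [ 0.3  0.3 -1.8] w 60.8 rows 4
 {"delta_pos":[-0.0444, 0.0018, -0.0316],"angular":[-0.003, -0.096, 0.001],"gripper":0.05}
 {"delta_pos":[-0.0472, 0.0019, -0.0272],"angular":[-0.003, -0.096, 0.001],"gripper":0.05}
 {"delta_pos":[-0.0496, 0.0021, -0.0225],"angular":[-0.003, -0.096, 0.001],"gripper":0.05}
 {"delta_pos":[-0.0515, 0.0022, -0.0176],"angular":[-0.003, -0.096, 0.001],"gripper":0.05}
```

Call:
{"api": "apply_moves", "payload": {
  "commands": [
    {"delta_pos":[-0.044,0.002,-0.032],"angular":[-0.003,-0.096,0.001],"gripper":0.05},
    {"delta_pos":[-0.047,0.002,-0.027],"angular":[-0.003,-0.096,0.001],"gripper":0.05},
    {"delta_pos":[-0.05,0.002,-0.023],"angular":[-0.003,-0.096,0.001],"gripper":0.05},
    {"delta_pos":[-0.048,0.002,-0.016],"angular":[-0.003,-0.096,0.001],"gripper":0.05},
    {"delta_pos":[0,0.01,0],"angular":[0,0,0],"gripper":0.05}
  ]
}}

```text
time_s: 4.58
tool_pos: [0.4632, 0.1653, 0.1223]
orientation: [-1.134, 1.304, -1.311]
ft_force: [0.5, -0.4, -1.0]
gripper_width: 0.714
```

```bash
python3 -c "
from h import *
plan(.4643,.1588,.07,-8.85,.05)
for n in('top','side'):
    p,d=viewer.snapshot(n); cv2.imwrite(f'pics/{n}6.png',p); np.save(f'{n}6.npy',d)
"
```

```text
t 4.58 p [0.4632 0.1653 0.1223] yaw -7.8 F [ 0.5 -0.4 -1. ] w 60.9 rows 1
 {"delta_pos":[0.0065, 0.0523, 0.0016],"angular":[-0.008, 0.018, -0.003],"gripper":0.05}
```

View pics/side6.png

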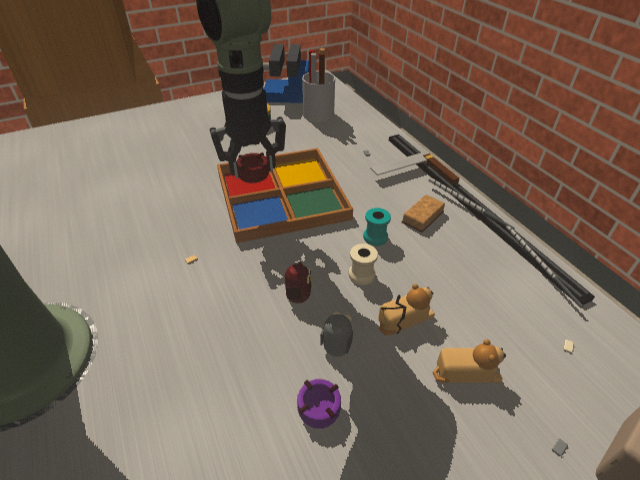

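View pics/top6.png

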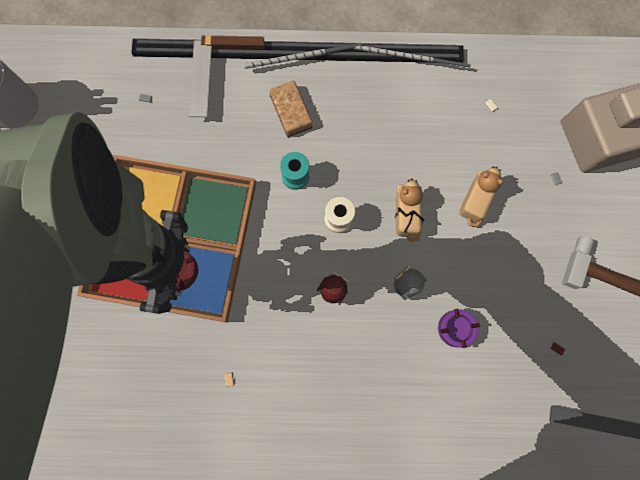

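Call:
{"api": "apply_moves", "payload": {
  "commands": [
    {"delta_pos":[0.0065,0.03,0.001],"angular":[-0.008,0.018,-0.003],"gripper":0.05},
    {"delta_pos":[0,0.03,0],"angular":[0,0,0],"gripper":0.05},
    {"delta_pos":[0,0,0],"angular":[0,0,0],"gripper":0.05}
  ]
}}

```text
time_s: 5.05
tool_pos: [0.4635, 0.1517, 0.0605]
orientation: [-1.129, 1.332, -1.332]
ft_force: [-0.1, 0.2, -2.2]
gripper_width: 0.712
```

```bash
python3 -c "
from h import *
plan(.4643,.1588,.03,-8.85,.05)
p,d=viewer.snapshot('side'); cv2.imwrite('pics/c7.png',cv2.resize(p[100:260,180:380],None,fx=3.5,fy=3.5))
"
```

```text
t 5.05 p [0.4635 0.1517 0.0605] yaw -9.6 F [-0.1  0.2 -2.2] w 60.8 rows 1
 {"delta_pos":[-0.0072, 0.0305, -0.0004],"angular":[0.002, -0.013, 0.003],"gripper":0.05}
```

View pics/c7.png

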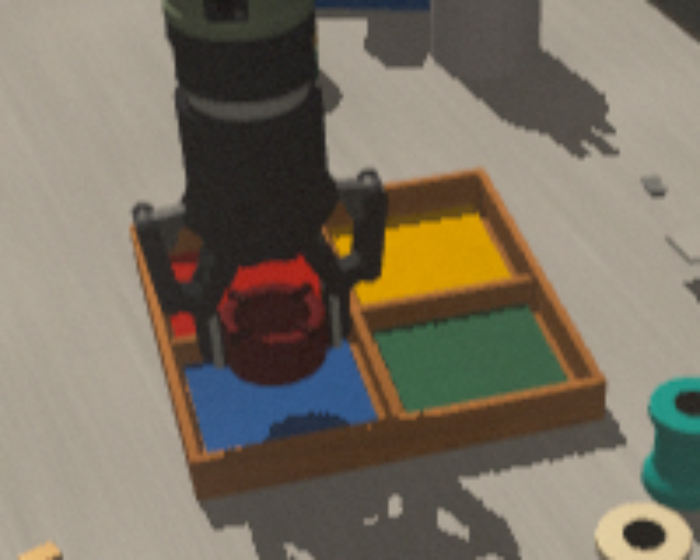

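Call:
{"api": "apply_moves", "payload": {
  "commands": [
    {"delta_pos":[-0.007,0.0,0],"angular":[0.002,-0.013,0.003],"gripper":0.05},
    {"delta_pos":[0,0.015,0],"angular":[0,0,0],"gripper":0.05},
    {"delta_pos":[0,0.01,0],"angular":[0,0,0],"gripper":0.05},
    {"delta_pos":[0,0.0,0],"angular":[0,0,0],"gripper":0.05}
  ]
}}

```text
time_s: 5.6
tool_pos: [0.4685, 0.1588, 0.0379]
orientation: [-1.125, 1.318, -1.325]
ft_force: [0.5, 0.1, -0.7]
gripper_width: 0.713
```

```bash
python3 -c "
from h import *
plan(.4643,.1588,.023,-8.85,.05)"
```

```text
t 5.6 p [0.4685 0.1588 0.0379] yaw -8.9 F [ 0.5  0.1 -0.7] w 60.9 rows 1
 {"delta_pos":[0.0007, 0.0149, -0.0043],"angular":[-0.007, -0.001, -0.002],"gripper":0.05}
```

Call:
{"api": "apply_moves", "payload": {
  "commands": [
    {"delta_pos":[0.0005,0.005,-0.004],"angular":[-0.007,0,-0.002],"gripper":0.05},
    {"delta_pos":[0,0.004,0],"angular":[0,0,0],"gripper":0.05},
    {"delta_pos":[0,0.0,0],"angular":[0,0,0],"gripper":0.05}
  ]
}}

```text
time_s: 5.98
tool_pos: [0.4641, 0.1591, 0.0283]
orientation: [-1.133, 1.323, -1.322]
ft_force: [-1.2, 0.8, -1.7]
gripper_width: 0.718
```

```bash
python3 -c "
from h import *
plan(.4643,.1588,.023,-8.85,.05)"
```

```text
t 5.97 p [0.4641 0.1591 0.0283] yaw -8.9 F [-1.2  0.8 -1.7] w 61.3 rows 1
 {"delta_pos":[0.0002, 0.0053, 0.0002],"angular":[0.001, -0.0, 0.0],"gripper":0.05}
```

Call:
{"api": "apply_moves", "payload": {
  "commands": [
    {"delta_pos":[0,0.003,0],"angular":[0,0,0],"gripper":0.05},
    {"delta_pos":[0,0.002,0],"angular":[0,0,0],"gripper":0.05},
    {"delta_pos":[0,0.001,0],"angular":[0,0,0],"gripper":0.05},
    {"delta_pos":[0,0,0],"angular":[0,0,0],"gripper":0.05}
  ]
}}

```text
time_s: 6.48
tool_pos: [0.4645, 0.1591, 0.0222]
orientation: [-1.132, 1.322, -1.322]
ft_force: [1.1, -0.2, -2.6]
gripper_width: 0.717
```

Call:
{"api": "apply_moves", "payload": {
  "commands": [
    {"delta_pos":[0,0.0008,0],"angular":[0,0,0],"gripper":0.05},
    {"delta_pos":[0,0.0,0],"angular":[0,0,0],"gripper":0.05}
  ]
}}

```text
time_s: 6.72
tool_pos: [0.4646, 0.1591, 0.0214]
orientation: [-1.132, 1.322, -1.322]
ft_force: [1.1, -0.2, -0.9]
gripper_width: 0.712
```

Call:
{"api": "apply_moves", "payload": {
  "commands": [
    {"delta_pos":[0,0.0006,0],"angular":[0,0,0],"gripper":0.05},
    {"delta_pos":[0,0.0,0],"angular":[0,0,0],"gripper":0.05}
  ]
}}

```text
time_s: 6.98
tool_pos: [0.4647, 0.1591, 0.0208]
orientation: [-1.132, 1.322, -1.322]
ft_force: [0.2, -0.1, -1.9]
gripper_width: 0.714
```

Call:
{"api": "apply_moves", "payload": {
  "commands": [
    {"delta_pos":[0,0.0007,0],"angular":[0,0,0],"gripper":0.05},
    {"delta_pos":[0,0.0,0],"angular":[0,0,0],"gripper":0.05}
  ]
}}

```text
time_s: 7.22
tool_pos: [0.4648, 0.1592, 0.0207]
orientation: [-1.131, 1.322, -1.322]
ft_force: [0.2, -0.3, -2.2]
gripper_width: 0.713
```

Call:
{"api": "apply_moves", "payload": {
  "commands": [
    {"delta_pos":[0,0.0007,0],"angular":[0,0,0],"gripper":0.05},
    {"delta_pos":[0,0.0,0],"angular":[0,0,0],"gripper":0.05}
  ]
}}

```text
time_s: 7.48
tool_pos: [0.4649, 0.1592, 0.0207]
orientation: [-1.131, 1.321, -1.322]
ft_force: [-0.3, 0.3, -1.8]
gripper_width: 0.716
```

Call:
{"api": "apply_moves", "payload": {
  "commands": [
    {"delta_pos":[0,0.0015,0],"angular":[0,0,0],"gripper":0.05},
    {"delta_pos":[0,0.0,0],"angular":[0,0,0],"gripper":0.05}
  ]
}}

```text
time_s: 7.72
tool_pos: [0.4651, 0.1593, 0.0207]
orientation: [-1.13, 1.321, -1.323]
ft_force: [-0.6, 0.1, -1.8]
gripper_width: 0.713
```

```bash
python3 -c "
from h import *
print(get_state()['ft_force'],get_state()['tool_pos'])
p,d=viewer.snapshot('side'); cv2.imwrite('pics/c8.png',cv2.resize(p[130:260,200:340],None,fx=5,fy=4.5,interpolation=2))
"
```

```text
[-0.64556871  0.07062967 -1.77650279] [0.46510846 0.15929696 0.02073941]
```

View pics/c8.png

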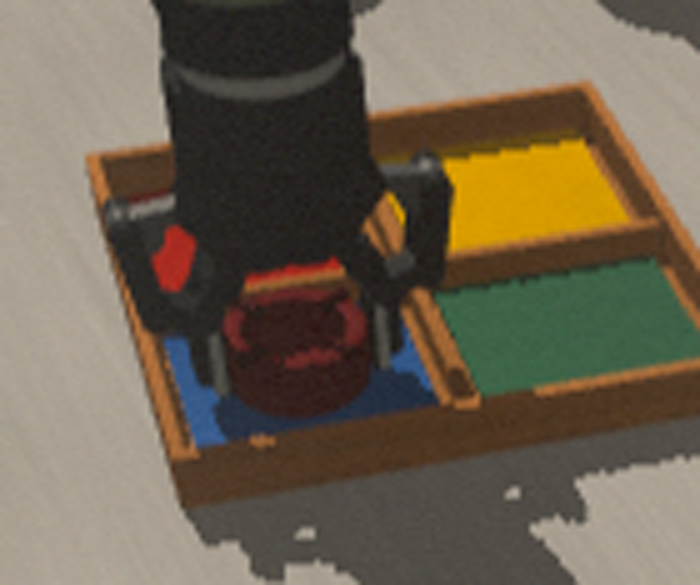

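Call:
{"api": "apply_moves", "payload": {
  "commands": [
    {"delta_pos":[0,0.0015,0],"angular":[0,0,0],"gripper":0.05}
  ]
}}

```text
time_s: 7.9
tool_pos: [0.4653, 0.1594, 0.0204]
orientation: [-1.13, 1.32, -1.323]
ft_force: [-7.8, -1.7, 31.5]
gripper_width: 0.712
```

```bash
python3 -c "
from h import *
plan(.4643,.1588,.0207,-8.85,.05)"
```

```text
t 7.9 p [0.4653 0.1594 0.0204] yaw -8.8 F [-7.8 -1.7 31.5] w 60.8 rows 1
 {"delta_pos":[0.0007, -0.0003, -0.0009],"angular":[-0.002, 0.0, -0.001],"gripper":0.05}
```

Contact is confirmed. I'll relax the push, then release.

Call:
{"api": "apply_moves", "payload": {
  "commands": [
    {"delta_pos":[0,-0.0003,-0.0008],"angular":[0,0,0],"gripper":0.05},
    {"delta_pos":[0,0,0],"angular":[0,0,0],"gripper":0.062},
    {"delta_pos":[0,0,0],"angular":[0,0,0],"gripper":0.068},
    {"delta_pos":[0,0,0],"angular":[0,0,0],"gripper":0.074},
    {"delta_pos":[0,0,0],"angular":[0,0,0],"gripper":0.074}
  ]
}}

```text
time_s: 8.52
tool_pos: [0.4649, 0.1595, 0.0202]
orientation: [-1.129, 1.32, -1.323]
ft_force: [-1.0, -0.5, 0.6]
gripper_width: 0.867
```

Call:
{"api": "apply_moves", "payload": {
  "commands": [
    {"delta_pos":[0,-0.015,0],"angular":[0,0,0],"gripper":0.074},
    {"delta_pos":[0,-0.04,0],"angular":[0,0,0],"gripper":0.074},
    {"delta_pos":[0,-0.05,0],"angular":[0,0,0],"gripper":0.085},
    {"delta_pos":[0.05,-0.01,0],"angular":[0,-0.1,0],"gripper":0.085},
    {"delta_pos":[0.055,0,0],"angular":[0,-0.12,0],"gripper":0.085}
  ]
}}

```text
time_s: 9.15
tool_pos: [0.4556, 0.0555, 0.143]
orientation: [-1.241, 1.145, -1.154]
ft_force: [0.0, 0.3, 0.3]
gripper_width: 0.992
```

```bash
python3 -c "
from h import *
plan(.4618,-.1965,.13,45,.085)"
```

```text
t 9.15 p [0.4556 0.0555 0.143 ] yaw 4.6 F [0.  0.3 0.3] w 84.7 rows 5
 {"delta_pos":[0.0503, 0.0026, -0.0028],"angular":[-0.001, -0.141, 0.001],"gripper":0.085}
 {"delta_pos":[0.0494, 0.0026, -0.0099],"angular":[-0.001, -0.141, 0.001],"gripper":0.085}
 {"delta_pos":[0.0476, 0.0026, -0.0167],"angular":[-0.001, -0.141, 0.001],"gripper":0.085}
 {"delta_pos":[0.0447, 0.0026, -0.0232],"angular":[-0.001, -0.141, 0.001],"gripper":0.085}
 {"delta_pos":[0.041, 0.0026, -0.0293],"angular":[-0.001, -0.141, 0.001],"gripper":0.085}
```

Call:
{"api": "apply_moves", "payload": {
  "commands": [
    {"delta_pos":[0.05,0.001,-0.003],"angular":[0,-0.141,0],"gripper":0.085},
    {"delta_pos":[0.049,0.001,-0.01],"angular":[0,-0.141,0],"gripper":0.085},
    {"delta_pos":[0.047,0.001,-0.017],"angular":[0,-0.141,0],"gripper":0.085},
    {"delta_pos":[0.04,0.001,-0.02],"angular":[0,-0.141,0],"gripper":0.085},
    {"delta_pos":[0,0,0],"angular":[0,-0.1,0],"gripper":0.085}
  ]
}}

```text
time_s: 9.78
tool_pos: [0.4631, -0.1493, 0.1462]
orientation: [-1.473, 0.617, -0.645]
ft_force: [-0.5, -0.0, -0.8]
gripper_width: 0.992
```

```bash
python3 -c "
from h import *
plan(.4618,-.1965,.12,45,.085)
for n in('top','side'):
    p,d=viewer.snapshot(n); cv2.imwrite(f'pics/{n}9.png',p); np.save(f'{n}9.npy',d)
    f=cloud(n,d).reshape(-1,3)
    m=(np.hypot(f[:,0]-.4643,f[:,1]-.1588)<.045)&(f[:,2]>.03)&(f[:,2]<.05)
    a=(f[m][:,:2]*1000).astype(np.float32); print(n,len(a), cv2.minAreaRect(a), f[m][:,2].min(),f[m][:,2].max())
"
```

```text
t 9.78 p [ 0.4631 -0.1493  0.1462] yaw 43.7 F [-0.5 -0.  -0.8] w 84.7 rows 1
 {"delta_pos":[0.0329, 0.0263, -0.0338],"angular":[-0.01, -0.023, 0.015],"gripper":0.085}
top 655 ((464.2024841308594, 159.146728515625), (61.197906494140625, 60.86265182495117), 74.06321716308594) 0.03002627236385298 0.048364829390049616
side 426 ((462.3753662109375, 158.29554748535156), (60.147552490234375, 61.50199508666992), 82.98956298828125) 0.03001760973359019 0.04545528841188963
```

View pics/top9.png

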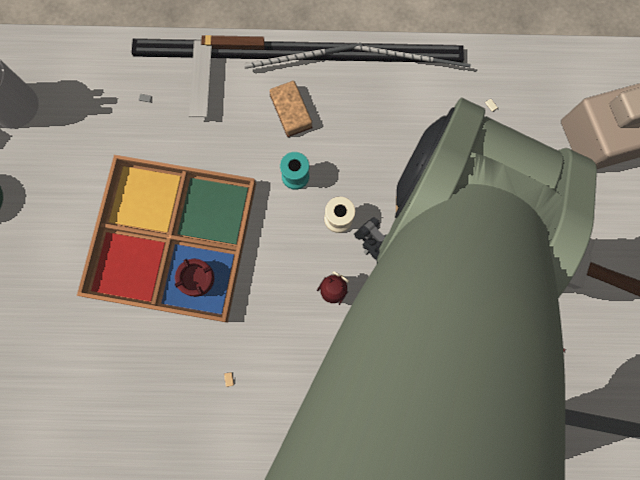

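View pics/side9.png

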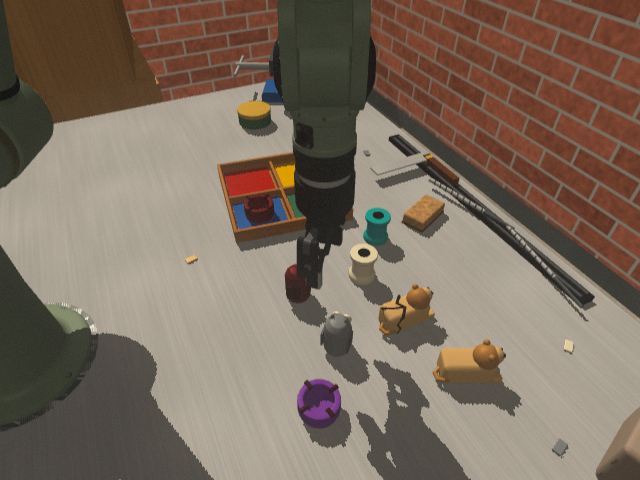

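Call:
{"api": "apply_moves", "payload": {
  "commands": [
    {"delta_pos":[0.033,0.01,-0.034],"angular":[-0.01,-0.023,0.015],"gripper":0.085},
    {"delta_pos":[0,0.01,0],"angular":[0,0,0],"gripper":0.085},
    {"delta_pos":[0,0,0],"angular":[0,0,0],"gripper":0.085}
  ]
}}

```text
time_s: 10.25
tool_pos: [0.4611, -0.1933, 0.1273]
orientation: [-1.48, 0.616, -0.615]
ft_force: [-0.2, 0.4, -0.9]
gripper_width: 0.996
```

```bash
python3 -c "
from h import *
plan(.4618,-.1965,.1,45,.085)
im=cv2.imread('pics/top0.png')[255:315,375:445]; a=cv2.resize(im,(560,480),interpolation=2)
im=cv2.imread('pics/side0.png')[295:370,305:370]; b=cv2.resize(im,(416,480),interpolation=2)
cv2.imwrite('pics/owl.png',np.hstack([a,b])[:, :800])
"
```

```text
t 10.25 p [ 0.4611 -0.1933  0.1273] yaw 44.9 F [-0.2  0.4 -0.9] w 85.1 rows 1
 {"delta_pos":[0.0028, 0.0273, -0.0018],"angular":[-0.001, -0.002, -0.001],"gripper":0.085}
```

View pics/owl.png

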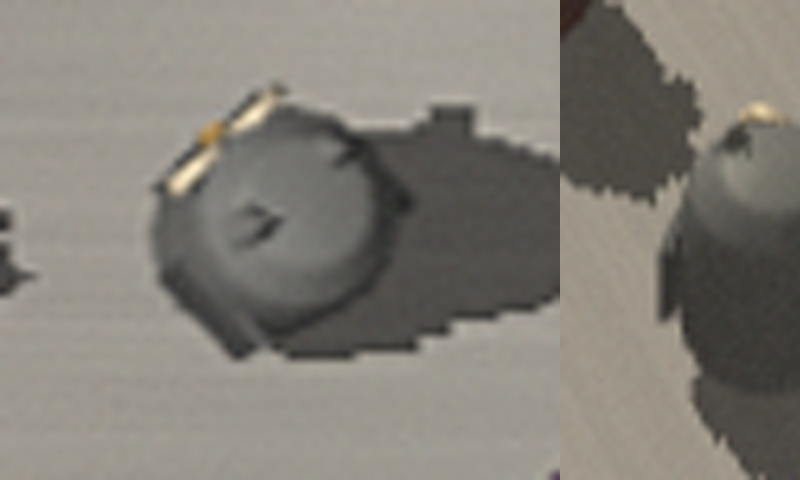

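Call:
{"api": "apply_moves", "payload": {
  "commands": [
    {"delta_pos":[0.003,0.025,-0.002],"angular":[0,0.08,0],"gripper":0.085},
    {"delta_pos":[0,0.02,0],"angular":[0,0,0],"gripper":0.085},
    {"delta_pos":[0,0.0,0],"angular":[0,0,0],"gripper":0.085}
  ]
}}

```text
time_s: 10.62
tool_pos: [0.4625, -0.1936, 0.0831]
orientation: [-1.461, 0.677, -0.678]
ft_force: [0.0, 1.0, 1.4]
gripper_width: 0.997
```

```bash
python3 -c "
from h import *
plan(.4618,-.1965,.024,40,.085)
p,d=viewer.snapshot('side'); cv2.imwrite('pics/c10.png',cv2.resize(p[180:430,200:450],None,fx=2.4,fy=2.4))
"
```

```text
t 10.62 p [ 0.4625 -0.1936  0.0831] yaw 40.3 F [0.  1.  1.4] w 85.2 rows 2
 {"delta_pos":[0.0009, 0.0296, -0.0012],"angular":[-0.001, 0.002, -0.0],"gripper":0.085}
 {"delta_pos":[0.0009, 0.0296, -0.0012],"angular":[-0.001, 0.002, -0.0],"gripper":0.085}
```

View pics/c10.png

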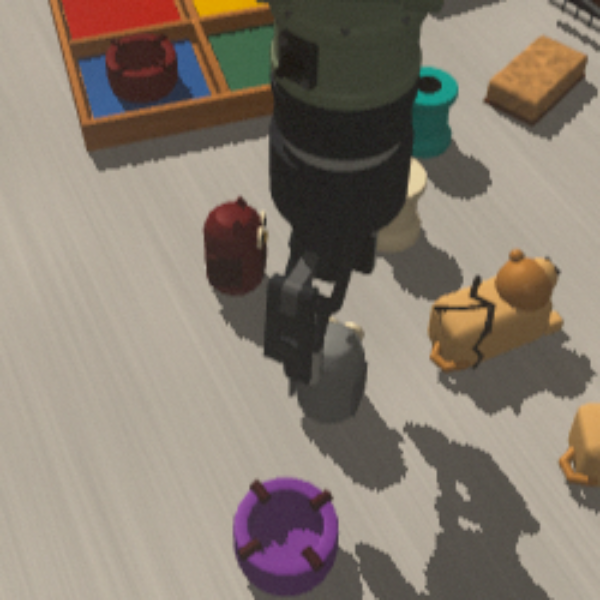

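The view shows the fingers straddling the grey owl, with the near finger at (300,340). I'll go down and close.

Call:
{"api": "apply_moves", "payload": {
  "commands": [
    {"delta_pos":[0.002,0.025,-0.002],"angular":[0,0,0],"gripper":0.085},
    {"delta_pos":[0,0.02,0],"angular":[0,0,0],"gripper":0.085},
    {"delta_pos":[0,0.008,0],"angular":[0,0,0],"gripper":0.085},
    {"delta_pos":[0,0,0],"angular":[0,0,0],"gripper":0.085}
  ]
}}

```text
time_s: 11.18
tool_pos: [0.4665, -0.1965, 0.0346]
orientation: [-1.462, 0.668, -0.683]
ft_force: [-0.2, -0.4, -0.3]
gripper_width: 0.996
```

```bash
python3 -c "
from h import *
plan(.4618,-.1965,.024,40,.085)"
```

```text
t 11.18 p [ 0.4665 -0.1965  0.0346] yaw 40.4 F [-0.2 -0.4 -0.3] w 85.1 rows 1
 {"delta_pos":[-0.0031, 0.0106, -0.0036],"angular":[-0.005, 0.007, 0.008],"gripper":0.085}
```

Call:
{"api": "apply_moves", "payload": {
  "commands": [
    {"delta_pos":[-0.003,0.006,-0.0035],"angular":[-0.005,0.007,0.008],"gripper":0.085},
    {"delta_pos":[0,0.004,0],"angular":[0,0,0],"gripper":0.075},
    {"delta_pos":[0,0,0],"angular":[0,0,0],"gripper":0.06}
  ]
}}

```text
time_s: 11.55
tool_pos: [0.4627, -0.197, 0.0258]
orientation: [-1.462, 0.68, -0.683]
ft_force: [-0.5, -0.1, 0.4]
gripper_width: 0.706
```

```bash
python3 -c "
from h import *
plan(.4618,-.1965,.024,40,.085)"
```

```text
t 11.55 p [ 0.4627 -0.197   0.0258] yaw 40.0 F [-0.5 -0.1  0.4] w 60.3 rows 1
 {"delta_pos":[-0.001, 0.0018, -0.0004],"angular":[-0.0, -0.0, 0.002],"gripper":0.085}
```

Call:
{"api": "apply_moves", "payload": {
  "commands": [
    {"delta_pos":[-0.001,0.002,0],"angular":[0,0,0],"gripper":0.05},
    {"delta_pos":[0,0,0],"angular":[0,0,0],"gripper":0.04},
    {"delta_pos":[0,0,0],"angular":[0,0,0],"gripper":0.034},
    {"delta_pos":[0,0,0],"angular":[0,0,0],"gripper":0.034},
    {"delta_pos":[0,0,0],"angular":[0,0,0],"gripper":0.034}
  ]
}}

```text
time_s: 12.18
tool_pos: [0.4622, -0.1963, 0.0239]
orientation: [-1.462, 0.68, -0.683]
ft_force: [-0.3, -0.3, -0.5]
gripper_width: 0.506
```

Call:
{"api": "apply_moves", "payload": {
  "commands": [
    {"delta_pos":[0,-0.005,0],"angular":[0,0,0],"gripper":0.034},
    {"delta_pos":[0,-0.02,0],"angular":[0,0,0],"gripper":0.034},
    {"delta_pos":[0,-0.04,0],"angular":[0,0,0],"gripper":0.034},
    {"delta_pos":[0,-0.05,0],"angular":[0,0,0],"gripper":0.034},
    {"delta_pos":[0,-0.02,0],"angular":[0,0,0],"gripper":0.034}
  ]
}}

```text
time_s: 12.8
tool_pos: [0.4595, -0.1948, 0.161]
orientation: [-1.461, 0.686, -0.677]
ft_force: [0.7, 0.1, -1.5]
gripper_width: 0.504
```

```bash
python3 -c "
from h import *
plan(.6037,.2606,.15,81.15,.034)
p,d=viewer.snapshot('side'); cv2.imwrite('pics/c11.png',cv2.resize(p[150:400,200:450],None,fx=2.4,fy=2.4))
"
```

```text
t 12.8 p [ 0.4595 -0.1948  0.161 ] yaw 40.0 F [ 0.7  0.1 -1.5] w 43.1 rows 9
 {"delta_pos":[-0.0285, 0.0013, 0.0448],"angular":[0.0, -0.08, -0.001],"gripper":0.034}
 {"delta_pos":[-0.0248, 0.0013, 0.0469],"angular":[0.0, -0.08, -0.001],"gripper":0.034}
 {"delta_pos":[-0.021, 0.0012, 0.0487],"angular":[0.0, -0.08, -0.001],"gripper":0.034}
 {"delta_pos":[-0.017, 0.0012, 0.0503],"angular":[0.0, -0.08, -0.001],"gripper":0.034}
 {"delta_pos":[-0.013, 0.0012, 0.0515],"angular":[0.0, -0.08, -0.001],"gripper":0.034}
 {"delta_pos":[-0.0088, 0.0012, 0.0523],"angular":[0.0, -0.08, -0.001],"gripper":0.034}
 {"delta_pos":[-0.0046, 0.0012, 0.0529],"angular":[0.0, -0.08, -0.001],"gripper":0.034}
 {"delta_pos":[-0.0004, 0.0012, 0.0531],"angular":[0.0, -0.08, -0.001],"gripper":0.034}
 {"delta_pos":[0.0038, 0.0012, 0.0529],"angular":[0.0, -0.08, -0.001],"gripper":0.034}
```

View pics/c11.png

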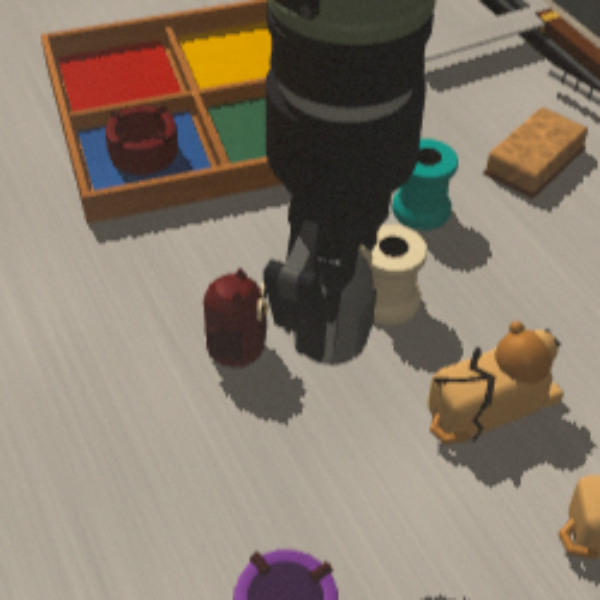

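Call:
{"api": "apply_moves", "payload": {
  "commands": [
    {"delta_pos":[-0.029,0,0.045],"angular":[0,-0.08,0],"gripper":0.034},
    {"delta_pos":[-0.025,0,0.047],"angular":[0,-0.08,0],"gripper":0.034},
    {"delta_pos":[-0.021,0,0.049],"angular":[0,-0.08,0],"gripper":0.034},
    {"delta_pos":[-0.017,0,0.05],"angular":[0,-0.08,0],"gripper":0.034},
    {"delta_pos":[-0.013,0,0.0515],"angular":[0,-0.08,0],"gripper":0.034}
  ]
}}

```text
time_s: 13.48
tool_pos: [0.5408, 0.0615, 0.1611]
orientation: [-1.54, 0.37, -0.367]
ft_force: [0.9, -0.2, -1.4]
gripper_width: 0.507
```

```bash
python3 -c "
from h import *
plan(.6037,.2606,.14,81.15,.034)"
```

```text
t 13.47 p [0.5408 0.0615 0.1611] yaw 63.1 F [ 0.9 -0.2 -1.4] w 43.3 rows 4
 {"delta_pos":[-0.0085, 0.0052, 0.0515],"angular":[0.0, -0.079, -0.001],"gripper":0.034}
 {"delta_pos":[-0.0044, 0.0052, 0.052],"angular":[0.0, -0.079, -0.001],"gripper":0.034}
 {"delta_pos":[-0.0003, 0.0052, 0.0522],"angular":[0.0, -0.079, -0.001],"gripper":0.034}
 {"delta_pos":[0.0038, 0.0052, 0.0521],"angular":[0.0, -0.079, -0.001],"gripper":0.034}
```

Call:
{"api": "apply_moves", "payload": {
  "commands": [
    {"delta_pos":[-0.0085,0.003,0.05],"angular":[0,-0.079,0],"gripper":0.034},
    {"delta_pos":[-0.004,0.003,0.05],"angular":[0,-0.079,0],"gripper":0.034},
    {"delta_pos":[0,0.005,0.05],"angular":[0,-0.079,0],"gripper":0.034},
    {"delta_pos":[0.004,0.005,0.04],"angular":[0,-0.079,0],"gripper":0.034},
    {"delta_pos":[0,0.01,0],"angular":[0,0,0],"gripper":0.034}
  ]
}}

```text
time_s: 14.1
tool_pos: [0.5984, 0.2533, 0.1295]
orientation: [-1.57, 0.112, -0.104]
ft_force: [-1.0, -0.3, -1.6]
gripper_width: 0.5
```

```bash
python3 -c "
from h import *
plan(.6037,.2606,.09,81.15,.034)"
```

```text
t 14.1 p [0.5984 0.2533 0.1295] yaw 82.1 F [-1.  -0.3 -1.6] w 42.7 rows 1
 {"delta_pos":[0.0045, 0.0394, 0.0081],"angular":[0.002, 0.017, -0.005],"gripper":0.034}
```

Call:
{"api": "apply_moves", "payload": {
  "commands": [
    {"delta_pos":[0.0045,0.02,0.008],"angular":[0.002,0.017,-0.005],"gripper":0.034},
    {"delta_pos":[0,0.015,0],"angular":[0,0,0],"gripper":0.034},
    {"delta_pos":[0,0,0],"angular":[0,0,0],"gripper":0.034}
  ]
}}

```text
time_s: 14.48
tool_pos: [0.6005, 0.258, 0.0893]
orientation: [-1.572, 0.129, -0.117]
ft_force: [-0.6, -0.1, -2.0]
gripper_width: 0.501
```

```bash
python3 -c "
from h import *
plan(.6037,.2606,.045,81.15,.034)
p,d=viewer.snapshot('side'); cv2.imwrite('pics/c12.png',cv2.resize(p[80:250,200:380],None,fx=3.5,fy=3.5))
"
```

```text
t 14.47 p [0.6005 0.258  0.0893] yaw 81.0 F [-0.6 -0.1 -2. ] w 42.8 rows 1
 {"delta_pos":[0.0031, 0.0443, 0.0033],"angular":[0.005, -0.002, -0.007],"gripper":0.034}
```

View pics/c12.png

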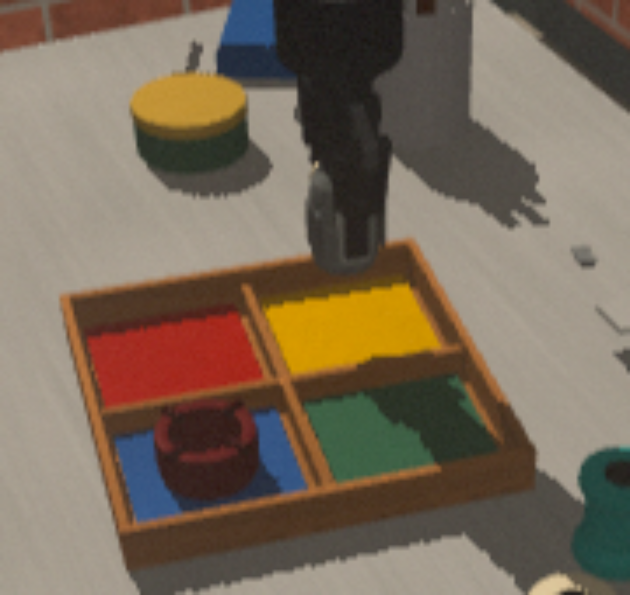

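Call:
{"api": "apply_moves", "payload": {
  "commands": [
    {"delta_pos":[0.003,0.02,0.003],"angular":[0.005,0,-0.007],"gripper":0.034},
    {"delta_pos":[0,0.015,0],"angular":[0,0,0],"gripper":0.034},
    {"delta_pos":[0,0.004,0],"angular":[0,0,0],"gripper":0.034},
    {"delta_pos":[0,0,0],"angular":[0,0,0],"gripper":0.034}
  ]
}}

```text
time_s: 15.02
tool_pos: [0.6062, 0.2589, 0.0531]
orientation: [-1.566, 0.121, -0.129]
ft_force: [-0.0, 0.4, -1.5]
gripper_width: 0.501
```

```bash
python3 -c "
from h import *
plan(.6037,.2606,.037,81.15,.034)"
```

```text
t 15.03 p [0.6062 0.2589 0.0531] yaw 80.9 F [-0.   0.4 -1.5] w 42.7 rows 1
 {"delta_pos":[-0.0028, 0.0161, 0.0013],"angular":[-0.002, -0.005, 0.005],"gripper":0.034}
```

Call:
{"api": "apply_moves", "payload": {
  "commands": [
    {"delta_pos":[-0.0025,0.006,0.001],"angular":[-0.002,-0.005,0.005],"gripper":0.034},
    {"delta_pos":[0,0.005,0],"angular":[0,0,0],"gripper":0.034},
    {"delta_pos":[0,0.003,0],"angular":[0,0,0],"gripper":0.034},
    {"delta_pos":[0,0,0],"angular":[0,0,0],"gripper":0.034}
  ]
}}

```text
time_s: 15.52
tool_pos: [0.6046, 0.2607, 0.0396]
orientation: [-1.567, 0.12, -0.122]
ft_force: [0.6, 0.2, -1.8]
gripper_width: 0.503
```

```bash
python3 -c "
from h import *
plan(.6037,.2606,.033,81.15,.034)"
```

```text
t 15.53 p [0.6046 0.2607 0.0396] yaw 81.2 F [ 0.6  0.2 -1.8] w 42.9 rows 1
 {"delta_pos":[-0.0009, 0.0066, -0.0002],"angular":[-0.0, 0.001, 0.001],"gripper":0.034}
```

Call:
{"api": "apply_moves", "payload": {
  "commands": [
    {"delta_pos":[-0.0009,0.003,0],"angular":[0,0,0],"gripper":0.034},
    {"delta_pos":[0,0.002,0],"angular":[0,0,0],"gripper":0.034},
    {"delta_pos":[0,0.001,0],"angular":[0,0,0],"gripper":0.034}
  ]
}}

```text
time_s: 15.9
tool_pos: [0.6038, 0.2609, 0.0334]
orientation: [-1.567, 0.119, -0.122]
ft_force: [-0.0, -0.2, -1.2]
gripper_width: 0.502
```

Call:
{"api": "apply_moves", "payload": {
  "commands": [
    {"delta_pos":[0,0.0008,0],"angular":[0,0,0],"gripper":0.034}
  ]
}}

```text
time_s: 16.02
tool_pos: [0.6038, 0.2609, 0.033]
orientation: [-1.567, 0.119, -0.122]
ft_force: [-1.4, -0.6, 5.5]
gripper_width: 0.505
```

Call:
{"api": "apply_moves", "payload": {
  "commands": [
    {"delta_pos":[0,0.0008,0],"angular":[0,0,0],"gripper":0.034}
  ]
}}

```text
time_s: 16.15
tool_pos: [0.6039, 0.2609, 0.033]
orientation: [-1.567, 0.119, -0.122]
ft_force: [-3.5, -0.7, 6.9]
gripper_width: 0.501
```

Contact at z = 0.033, as predicted. I'll release and retreat.

Call:
{"api": "apply_moves", "payload": {
  "commands": [
    {"delta_pos":[0,0,0],"angular":[0,0,0],"gripper":0.034},
    {"delta_pos":[0,0,0],"angular":[0,0,0],"gripper":0.045},
    {"delta_pos":[0,0,0],"angular":[0,0,0],"gripper":0.055},
    {"delta_pos":[0,0,0],"angular":[0,0,0],"gripper":0.065},
    {"delta_pos":[0,0,0],"angular":[0,0,0],"gripper":0.068}
  ]
}}

```text
time_s: 16.77
tool_pos: [0.6049, 0.2612, 0.0334]
orientation: [-1.566, 0.117, -0.124]
ft_force: [-0.4, -0.8, -0.1]
gripper_width: 0.795
```

Call:
{"api": "apply_moves", "payload": {
  "commands": [
    {"delta_pos":[0,-0.02,0],"angular":[0,0,0],"gripper":0.068},
    {"delta_pos":[0,-0.05,0],"angular":[0,0,0],"gripper":0.068},
    {"delta_pos":[0,-0.055,0],"angular":[0,0,0],"gripper":0.068},
    {"delta_pos":[0,-0.02,-0.05],"angular":[0,0,0],"gripper":0.085},
    {"delta_pos":[0,0,-0.058],"angular":[0,0.05,0],"gripper":0.085}
  ]
}}

```text
time_s: 17.4
tool_pos: [0.5881, 0.1553, 0.1818]
orientation: [-1.564, 0.152, -0.16]
ft_force: [-0.0, -1.5, -1.2]
gripper_width: 0.992
```

```bash
python3 -c "
from h import *
plan(.6155,-.326,.15,64,.085)"
```

```text
t 17.4 p [0.5881 0.1553 0.1818] yaw 78.6 F [-0.  -1.5 -1.2] w 84.7 rows 9
 {"delta_pos":[0.0135, 0.0035, -0.0518],"angular":[-0.0, 0.028, 0.001],"gripper":0.085}
 {"delta_pos":[0.015, 0.0035, -0.0514],"angular":[-0.0, 0.028, 0.001],"gripper":0.085}
 {"delta_pos":[0.0164, 0.0035, -0.051],"angular":[-0.0, 0.028, 0.001],"gripper":0.085}
 {"delta_pos":[0.0179, 0.0035, -0.0505],"angular":[-0.0, 0.028, 0.001],"gripper":0.085}
 {"delta_pos":[0.0193, 0.0035, -0.05],"angular":[-0.0, 0.028, 0.001],"gripper":0.085}
 {"delta_pos":[0.0207, 0.0035, -0.0494],"angular":[-0.0, 0.028, 0.001],"gripper":0.085}
 {"delta_pos":[0.0221, 0.0035, -0.0488],"angular":[-0.0, 0.028, 0.001],"gripper":0.085}
 {"delta_pos":[0.0235, 0.0035, -0.0481],"angular":[-0.0, 0.028, 0.001],"gripper":0.085}
 {"delta_pos":[0.0248, 0.0035, -0.0475],"angular":[-0.0, 0.028, 0.001],"gripper":0.085}
```

Call:
{"api": "apply_moves", "payload": {
  "commands": [
    {"delta_pos":[0.0135,0.001,-0.052],"angular":[0,0.028,0],"gripper":0.085},
    {"delta_pos":[0.015,0.001,-0.052],"angular":[0,0.028,0],"gripper":0.085},
    {"delta_pos":[0.0165,0.001,-0.051],"angular":[0,0.028,0],"gripper":0.085},
    {"delta_pos":[0.018,0.001,-0.051],"angular":[0,0.028,0],"gripper":0.085},
    {"delta_pos":[0.019,0.001,-0.05],"angular":[0,0.028,0],"gripper":0.085}
  ]
}}

```text
time_s: 18.02
tool_pos: [0.6027, -0.1213, 0.1792]
orientation: [-1.553, 0.26, -0.276]
ft_force: [0.4, -0.0, -0.1]
gripper_width: 0.995
```

```bash
python3 -c "
from h import *
plan(.6155,-.326,.14,64,.085)
p,d=viewer.snapshot('side'); cv2.imwrite('pics/c13.png',cv2.resize(p[100:300,180:400],None,fx=3,fy=3))
p,d=viewer.snapshot('top'); f=cloud('top',d).reshape(-1,3)
m=(np.hypot(f[:,0]-.6037,f[:,1]-.2606)<.045)&(f[:,2]>.035)&(f[:,2]<.1)
a=(f[m][:,:2]*1000).astype(np.float32); print(len(a), cv2.minAreaRect(a), f[m][:,2].max())
"
```

```text
t 18.02 p [ 0.6027 -0.1213  0.1792] yaw 70.4 F [ 0.4 -0.  -0.1] w 85.0 rows 4
 {"delta_pos":[0.02, 0.0098, -0.0472],"angular":[-0.001, 0.028, 0.002],"gripper":0.085}
 {"delta_pos":[0.0214, 0.0098, -0.0466],"angular":[-0.001, 0.028, 0.002],"gripper":0.085}
 {"delta_pos":[0.0227, 0.0098, -0.046],"angular":[-0.001, 0.028, 0.002],"gripper":0.085}
 {"delta_pos":[0.024, 0.0098, -0.0453],"angular":[-0.001, 0.028, 0.002],"gripper":0.085}
787 ((602.1506958007812, 259.80230712890625), (46.539493560791016, 45.81602478027344), 2.6038949489593506) 0.08591768501571594
```

View pics/c13.png

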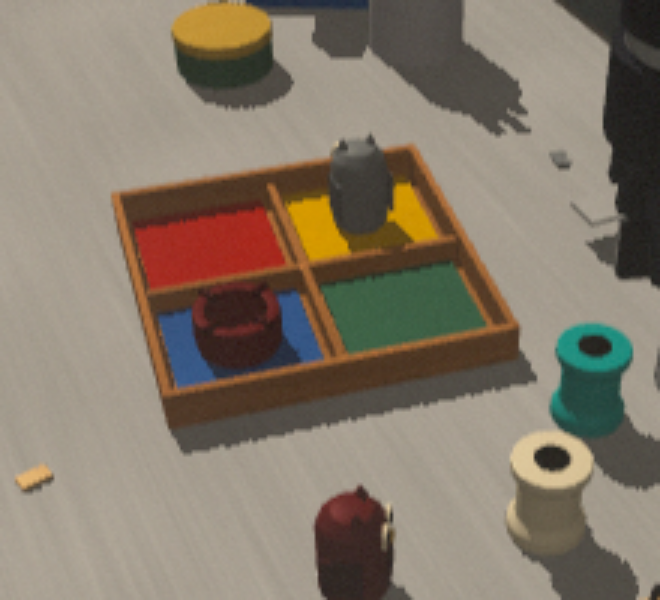

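Call:
{"api": "apply_moves", "payload": {
  "commands": [
    {"delta_pos":[0.02,0.01,-0.047],"angular":[0,0.028,0.002],"gripper":0.085},
    {"delta_pos":[0.021,0.01,-0.046],"angular":[0,0.028,0.002],"gripper":0.085},
    {"delta_pos":[0.022,0.01,-0.045],"angular":[0,0.028,0.002],"gripper":0.085},
    {"delta_pos":[0.02,0.01,-0.036],"angular":[0,0.028,0.002],"gripper":0.085},
    {"delta_pos":[0,0,0],"angular":[0,0,0],"gripper":0.085}
  ]
}}

```text
time_s: 18.75
tool_pos: [0.6157, -0.3205, 0.1382]
orientation: [-1.537, 0.358, -0.364]
ft_force: [-0.0, 0.9, -0.5]
gripper_width: 0.998
```

```bash
python3 -c "
from h import *
plan(.6155,-.326,.1,64,.085)"
```

```text
t 18.75 p [ 0.6157 -0.3205  0.1382] yaw 63.6 F [-0.   0.9 -0.5] w 85.2 rows 1
 {"delta_pos":[0.0022, 0.0382, -0.0052],"angular":[-0.004, -0.006, 0.003],"gripper":0.085}
```

Call:
{"api": "apply_moves", "payload": {
  "commands": [
    {"delta_pos":[0.002,0.025,-0.005],"angular":[-0.004,-0.006,0.003],"gripper":0.085},
    {"delta_pos":[0,0.025,0],"angular":[0,0,0],"gripper":0.085},
    {"delta_pos":[0,0.01,0],"angular":[0,0,0],"gripper":0.085},
    {"delta_pos":[0,0,0],"angular":[0,0,0],"gripper":0.085}
  ]
}}

```text
time_s: 19.25
tool_pos: [0.6168, -0.321, 0.0782]
orientation: [-1.54, 0.352, -0.352]
ft_force: [-0.3, -0.5, 1.0]
gripper_width: 0.995
```

```bash
python3 -c "
from h import *
plan(.6155,-.326,.018,64,.085)
p,d=viewer.snapshot('side'); cv2.imwrite('pics/c14.png',cv2.resize(p[230:430,350:560],None,fx=3,fy=3))
"
```

```text
t 19.25 p [ 0.6168 -0.321   0.0782] yaw 64.3 F [-0.3 -0.5  1. ] w 84.9 rows 2
 {"delta_pos":[0.0005, 0.0301, -0.0026],"angular":[-0.001, 0.002, 0.0],"gripper":0.085}
 {"delta_pos":[0.0005, 0.0301, -0.0025],"angular":[-0.001, 0.002, 0.0],"gripper":0.085}
```

View pics/c14.png

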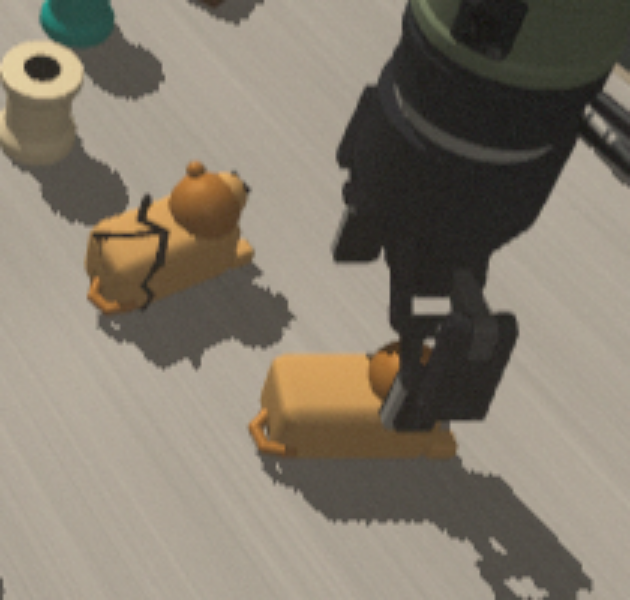

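Call:
{"api": "apply_moves", "payload": {
  "commands": [
    {"delta_pos":[0.001,0.015,-0.005],"angular":[-0.002,0.004,0],"gripper":0.085},
    {"delta_pos":[0,0.015,0],"angular":[0,0,0],"gripper":0.085},
    {"delta_pos":[0,0.005,0],"angular":[0,0,0],"gripper":0.085},
    {"delta_pos":[0,0,0],"angular":[0,0,0],"gripper":0.085}
  ]
}}

```text
time_s: 19.8
tool_pos: [0.6169, -0.3266, 0.0433]
orientation: [-1.542, 0.352, -0.358]
ft_force: [-0.9, 0.3, -0.9]
gripper_width: 0.991
```

```bash
python3 -c "
from h import *
plan(.6155,-.326,.018,64,.085)
p,d=viewer.snapshot('side'); cv2.imwrite('pics/c15.png',cv2.resize(p[230:430,350:560],None,fx=3,fy=3))
"
```

```text
t 19.8 p [ 0.6169 -0.3266  0.0433] yaw 64.1 F [-0.9  0.3 -0.9] w 84.6 rows 1
 {"delta_pos":[-0.0016, 0.0252, -0.0],"angular":[-0.0, 0.001, 0.004],"gripper":0.085}
```

View pics/c15.png

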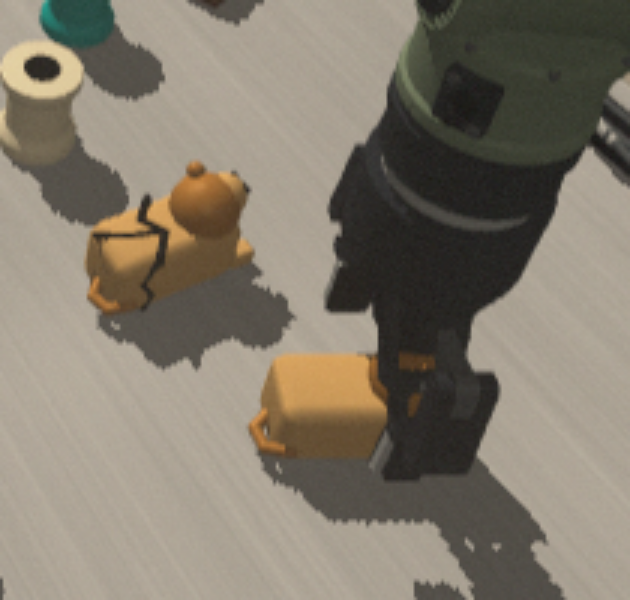

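```bash
python3 -c "
from h import *
p,d=viewer.snapshot('side'); W=cloud('side',d)
s=get_state(); M=Ro.from_rotvec(s['orientation']).as_matrix(); t=np.array(s['tool_pos'])
q=((W.reshape(-1,3)-t)@M)
for zlo,zhi in((-.075,-.035),(.035,.075)):
  for ylo,yhi in((-.012,.005),(-.03,-.012),(-.05,-.03)):
    k=q[(abs(q[:,0])<.04)&(q[:,1]>ylo)&(q[:,1]<yhi)&(q[:,2]>zlo)&(q[:,2]<zhi)]
    if len(k): print(zlo,ylo,len(k),k.min(0).round(3),k.max(0).round(3))
print((proj('side',t)-[350,230])*3, (proj('side',t+M@[0,0,-.045])-[350,230])*3,(proj('side',t+M@[0,0,.045])-[350,230])*3)
c=np.array([.6155,-.326,.03]); print((proj('side',c)-[350,230])*3)
"
```

```text
-0.075 -0.012 22 [-0.013 -0.011 -0.054] [-0.008 -0.002 -0.043]
-0.075 -0.03 107 [-0.014 -0.03  -0.057] [ 0.004 -0.012 -0.042]
-0.075 -0.05 60 [-0.015 -0.05  -0.071] [-0.008 -0.03  -0.04 ]
0.035 -0.012 59 [-0.013 -0.012  0.041] [0.009 0.    0.048]
0.035 -0.03 104 [-0.014 -0.03   0.04 ] [ 0.008 -0.012  0.049]
0.035 -0.05 83 [-0.016 -0.05   0.04 ] [ 0.002 -0.03   0.068]
[368.23807671 387.04829154] [392.70605127 471.87648805] [346.09171348 310.26890604]
[357.69362256 402.25473041]
```

Call:
{"api": "apply_moves", "payload": {
  "commands": [
    {"delta_pos":[-0.0015,0.012,0],"angular":[0,0,0.004],"gripper":0.085},
    {"delta_pos":[0,0.01,0],"angular":[0,0,0],"gripper":0.085},
    {"delta_pos":[0,0.003,0],"angular":[0,0,0],"gripper":0.075},
    {"delta_pos":[0,0,0],"angular":[0,0,0],"gripper":0.06}
  ]
}}

```text
time_s: 20.4
tool_pos: [0.616, -0.3263, 0.0174]
orientation: [-1.542, 0.355, -0.355]
ft_force: [-0.3, -0.2, 0.7]
gripper_width: 0.71
```

```bash
python3 -c "
from h import *
plan(.6155,-.326,.018,64,.06)"
```

```text
t 20.4 p [ 0.616  -0.3263  0.0174] yaw 64.1 F [-0.3 -0.2  0.7] w 60.7 rows 1
 {"delta_pos":[-0.0005, -0.0006, 0.0001],"angular":[0.0, 0.001, 0.001],"gripper":0.06}
```

Call:
{"api": "apply_moves", "payload": {
  "commands": [
    {"delta_pos":[0,0,0],"angular":[0,0,0],"gripper":0.05},
    {"delta_pos":[0,0,0],"angular":[0,0,0],"gripper":0.042},
    {"delta_pos":[0,0,0],"angular":[0,0,0],"gripper":0.032},
    {"delta_pos":[0,0,0],"angular":[0,0,0],"gripper":0.032},
    {"delta_pos":[0,0,0],"angular":[0,0,0],"gripper":0.032}
  ],
  "grip_force": 60
}}

```text
time_s: 21.02
tool_pos: [0.6166, -0.3259, 0.0181]
orientation: [-1.541, 0.353, -0.356]
ft_force: [-0.1, 0.4, -0.0]
gripper_width: 0.462
```

Call:
{"api": "apply_moves", "payload": {
  "commands": [
    {"delta_pos":[0,-0.005,0],"angular":[0,0,0],"gripper":0.032},
    {"delta_pos":[0,-0.02,0],"angular":[0,0,0],"gripper":0.032},
    {"delta_pos":[0,-0.04,0],"angular":[0,0,0],"gripper":0.032},
    {"delta_pos":[0,-0.05,0],"angular":[0,0,0],"gripper":0.032},
    {"delta_pos":[0,-0.02,0],"angular":[0,0,0],"gripper":0.032}
  ]
}}

```text
time_s: 21.65
tool_pos: [0.6138, -0.3254, 0.157]
orientation: [-1.54, 0.359, -0.351]
ft_force: [0.0, -0.5, -3.7]
gripper_width: 0.464
```

```bash
python3 -c "
from h import *
plan(.5849,.14,.15,81.15,.032)
p,d=viewer.snapshot('side'); cv2.imwrite('pics/c16.png',cv2.resize(p[200:400,350:560],None,fx=3,fy=3))
"
```

```text
t 21.65 p [ 0.6138 -0.3254  0.157 ] yaw 64.0 F [ 0.  -0.5 -3.7] w 39.7 rows 9
 {"delta_pos":[-0.0255, 0.0009, 0.0451],"angular":[-0.0, -0.033, -0.001],"gripper":0.032}
 {"delta_pos":[-0.024, 0.0009, 0.0459],"angular":[-0.0, -0.033, -0.001],"gripper":0.032}
 {"delta_pos":[-0.0225, 0.0009, 0.0467],"angular":[-0.0, -0.033, -0.001],"gripper":0.032}
 {"delta_pos":[-0.0209, 0.0008, 0.0474],"angular":[-0.0, -0.033, -0.001],"gripper":0.032}
 {"delta_pos":[-0.0193, 0.0008, 0.0481],"angular":[-0.0, -0.033, -0.001],"gripper":0.032}
 {"delta_pos":[-0.0177, 0.0008, 0.0487],"angular":[-0.0, -0.033, -0.001],"gripper":0.032}
 {"delta_pos":[-0.0161, 0.0008, 0.0492],"angular":[-0.0, -0.033, -0.001],"gripper":0.032}
 {"delta_pos":[-0.0145, 0.0008, 0.0497],"angular":[-0.0, -0.033, -0.001],"gripper":0.032}
 {"delta_pos":[-0.0128, 0.0008, 0.0502],"angular":[-0.0, -0.033, -0.001],"gripper":0.032}
```

View pics/c16.png

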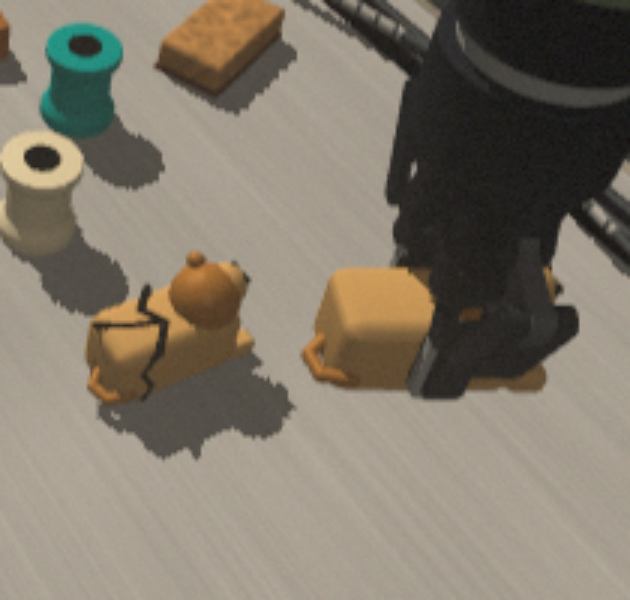

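Call:
{"api": "apply_moves", "payload": {
  "commands": [
    {"delta_pos":[-0.0255,0,0.045],"angular":[0,-0.033,0],"gripper":0.032},
    {"delta_pos":[-0.024,0,0.046],"angular":[0,-0.033,0],"gripper":0.032},
    {"delta_pos":[-0.0225,0,0.047],"angular":[0,-0.033,0],"gripper":0.032},
    {"delta_pos":[-0.021,0,0.047],"angular":[0,-0.033,0],"gripper":0.032},
    {"delta_pos":[-0.019,0,0.048],"angular":[0,-0.033,0],"gripper":0.032}
  ]
}}

```text
time_s: 22.32
tool_pos: [0.5985, -0.0659, 0.1616]
orientation: [-1.561, 0.226, -0.231]
ft_force: [1.0, 0.8, -4.2]
gripper_width: 0.463
```

```bash
python3 -c "
from h import *
plan(.5849,.14,.14,81.15,.032)"
```

```text
t 22.32 p [ 0.5985 -0.0659  0.1616] yaw 73.3 F [ 1.   0.8 -4.2] w 39.5 rows 4
 {"delta_pos":[-0.0181, 0.0052, 0.0484],"angular":[0.001, -0.034, 0.001],"gripper":0.032}
 {"delta_pos":[-0.0164, 0.0053, 0.0489],"angular":[0.001, -0.034, 0.001],"gripper":0.032}
 {"delta_pos":[-0.0147, 0.0053, 0.0495],"angular":[0.001, -0.034, 0.001],"gripper":0.032}
 {"delta_pos":[-0.013, 0.0054, 0.0499],"angular":[0.001, -0.034, 0.001],"gripper":0.032}
```

Call:
{"api": "apply_moves", "payload": {
  "commands": [
    {"delta_pos":[-0.018,0.004,0.047],"angular":[0,-0.034,0],"gripper":0.032},
    {"delta_pos":[-0.016,0.005,0.047],"angular":[0,-0.034,0],"gripper":0.032},
    {"delta_pos":[-0.0145,0.005,0.046],"angular":[0,-0.034,0],"gripper":0.032},
    {"delta_pos":[-0.012,0.005,0.04],"angular":[0,-0.034,0],"gripper":0.032},
    {"delta_pos":[0,0.005,0],"angular":[0,0,0],"gripper":0.032}
  ]
}}

```text
time_s: 22.95
tool_pos: [0.5803, 0.1326, 0.1384]
orientation: [-1.571, 0.111, -0.118]
ft_force: [-1.3, -1.6, -3.9]
gripper_width: 0.463
```

```bash
python3 -c "
from h import *
plan(.5849,.14,.1,81.15,.032)"
```

```text
t 22.95 p [0.5803 0.1326 0.1384] yaw 81.7 F [-1.3 -1.6 -3.9] w 39.6 rows 1
 {"delta_pos":[0.0033, 0.0384, 0.008],"angular":[0.003, 0.009, 0.005],"gripper":0.032}
```

Call:
{"api": "apply_moves", "payload": {
  "commands": [
    {"delta_pos":[0.003,0.02,0.008],"angular":[0.003,0.009,0.005],"gripper":0.032},
    {"delta_pos":[0,0.025,0],"angular":[0,0,0],"gripper":0.032},
    {"delta_pos":[0,0.01,0],"angular":[0,0,0],"gripper":0.032},
    {"delta_pos":[0,0,0],"angular":[0,0,0],"gripper":0.032}
  ]
}}

```text
time_s: 23.45
tool_pos: [0.5851, 0.1381, 0.0794]
orientation: [-1.567, 0.127, -0.124]
ft_force: [-1.0, -0.0, -3.0]
gripper_width: 0.457
```

```bash
python3 -c "
from h import *
plan(.5849,.14,.045,81.15,.032)
for n in('top','side'):
    p,d=viewer.snapshot(n); cv2.imwrite(f'pics/{n}17.png',cv2.resize(p[90:330,60:380],None,fx=2.4,fy=2.4))
"
```

```text
t 23.45 p [0.5851 0.1381 0.0794] yaw 80.8 F [-1. -0. -3.] w 39.1 rows 1
 {"delta_pos":[-0.0004, 0.0344, 0.0019],"angular":[0.0, -0.005, -0.002],"gripper":0.032}
```

View pics/side17.png

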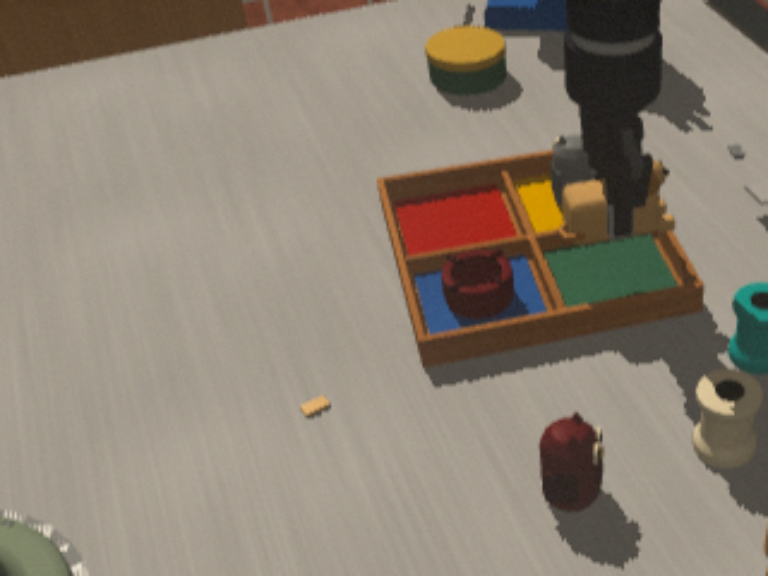

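View pics/top17.png

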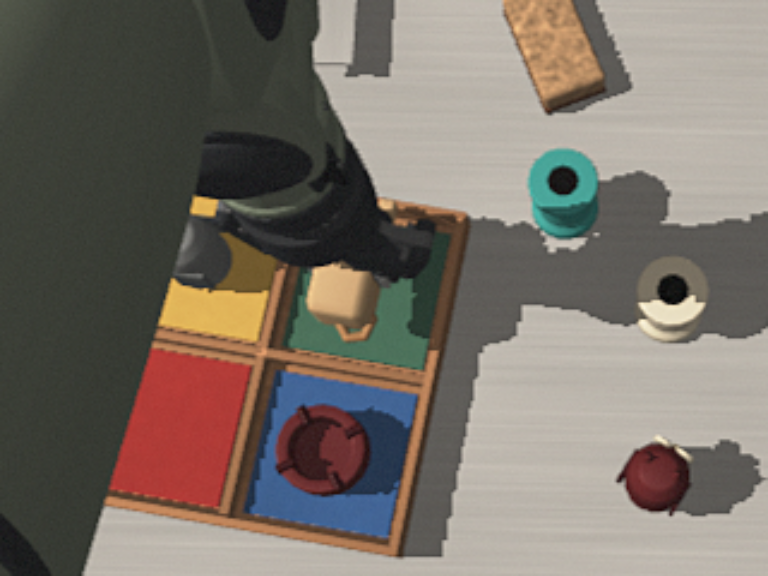

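Call:
{"api": "apply_moves", "payload": {
  "commands": [
    {"delta_pos":[0,0.015,0.002],"angular":[0,-0.005,-0.002],"gripper":0.032},
    {"delta_pos":[0,0.014,0],"angular":[0,0,0],"gripper":0.032},
    {"delta_pos":[0,0.005,0],"angular":[0,0,0],"gripper":0.032},
    {"delta_pos":[0,0,0],"angular":[0,0,0],"gripper":0.032}
  ]
}}

```text
time_s: 24.05
tool_pos: [0.5873, 0.1402, 0.0455]
orientation: [-1.567, 0.118, -0.125]
ft_force: [-0.3, -0.3, -2.8]
gripper_width: 0.455
```

```bash
python3 -c "
from h import *
plan(.5849,.14,.033,81.15,.032)"
```

```text
t 24.05 p [0.5873 0.1402 0.0455] yaw 81.1 F [-0.3 -0.3 -2.8] w 38.8 rows 1
 {"delta_pos":[-0.0023, 0.0125, -0.0006],"angular":[-0.001, -0.0, 0.004],"gripper":0.032}
```

Call:
{"api": "apply_moves", "payload": {
  "commands": [
    {"delta_pos":[-0.0023,0.005,-0.0005],"angular":[-0.001,0,0.004],"gripper":0.032},
    {"delta_pos":[0,0.005,0],"angular":[0,0,0],"gripper":0.032},
    {"delta_pos":[0,0.002,0],"angular":[0,0,0],"gripper":0.032},
    {"delta_pos":[0,0,0],"angular":[0,0,0],"gripper":0.032}
  ]
}}

```text
time_s: 24.55
tool_pos: [0.5852, 0.1402, 0.0332]
orientation: [-1.568, 0.12, -0.122]
ft_force: [0.3, 0.1, -3.2]
gripper_width: 0.463
```

```bash
python3 -c "
from h import *
plan(.5849,.14,.028,81.15,.032)"
```

```text
t 24.55 p [0.5852 0.1402 0.0332] yaw 81.1 F [ 0.3  0.1 -3.2] w 39.6 rows 1
 {"delta_pos":[-0.0003, 0.0052, -0.0003],"angular":[0.0, -0.0, 0.001],"gripper":0.032}
```

Call:
{"api": "apply_moves", "payload": {
  "commands": [
    {"delta_pos":[0,0.002,0],"angular":[0,0,0],"gripper":0.032},
    {"delta_pos":[0,0.002,0],"angular":[0,0,0],"gripper":0.032},
    {"delta_pos":[0,0.001,0],"angular":[0,0,0],"gripper":0.032}
  ]
}}

```text
time_s: 24.92
tool_pos: [0.5857, 0.1403, 0.0283]
orientation: [-1.567, 0.12, -0.123]
ft_force: [-0.3, 0.5, -3.4]
gripper_width: 0.46
```

Call:
{"api": "apply_moves", "payload": {
  "commands": [
    {"delta_pos":[0,0.0008,0],"angular":[0,0,0],"gripper":0.032}
  ]
}}

```text
time_s: 25.05
tool_pos: [0.5857, 0.1402, 0.0275]
orientation: [-1.567, 0.12, -0.123]
ft_force: [-0.1, -0.7, -3.3]
gripper_width: 0.457
```

Call:
{"api": "apply_moves", "payload": {
  "commands": [
    {"delta_pos":[0,0.0008,0],"angular":[0,0,0],"gripper":0.032}
  ]
}}

```text
time_s: 25.18
tool_pos: [0.5857, 0.1403, 0.0271]
orientation: [-1.567, 0.12, -0.123]
ft_force: [-2.7, -0.1, 5.5]
gripper_width: 0.462
```

Contact. I'll release and lift.

Call:
{"api": "apply_moves", "payload": {
  "commands": [
    {"delta_pos":[0,0.0003,0],"angular":[0,0,0],"gripper":0.032},
    {"delta_pos":[0,0,0],"angular":[0,0,0],"gripper":0.042},
    {"delta_pos":[0,0,0],"angular":[0,0,0],"gripper":0.052},
    {"delta_pos":[0,0,0],"angular":[0,0,0],"gripper":0.06},
    {"delta_pos":[0,0,0],"angular":[0,0,0],"gripper":0.064}
  ]
}}

```text
time_s: 25.8
tool_pos: [0.5874, 0.1404, 0.0281]
orientation: [-1.567, 0.117, -0.126]
ft_force: [0.8, -0.4, -0.3]
gripper_width: 0.749
```

Call:
{"api": "apply_moves", "payload": {
  "commands": [
    {"delta_pos":[0,-0.02,0],"angular":[0,0,0],"gripper":0.064},
    {"delta_pos":[0,-0.05,0],"angular":[0,0,0],"gripper":0.064},
    {"delta_pos":[0,-0.055,0],"angular":[0,0,0],"gripper":0.064},
    {"delta_pos":[0,-0.01,-0.05],"angular":[0,0,0],"gripper":0.085},
    {"delta_pos":[0,0,-0.058],"angular":[0,0,0],"gripper":0.085}
  ]
}}

```text
time_s: 26.42
tool_pos: [0.5708, 0.0346, 0.1669]
orientation: [-1.568, 0.11, -0.121]
ft_force: [-0.4, -0.5, -0.6]
gripper_width: 0.995
```

```bash
python3 -c "
from h import *
plan(.575,-.08,.14,81,.085)
p,d=viewer.snapshot('side'); cv2.imwrite('pics/c18.png',cv2.resize(p[120:300,190:410],None,fx=3,fy=3))
"
```

```text
t 26.43 p [0.5708 0.0346 0.1669] yaw 81.6 F [-0.4 -0.5 -0.6] w 84.9 rows 3
 {"delta_pos":[0.0069, 0.009, -0.0376],"angular":[-0.0, 0.003, 0.002],"gripper":0.085}
 {"delta_pos":[0.0071, 0.009, -0.0375],"angular":[-0.0, 0.003, 0.002],"gripper":0.085}
 {"delta_pos":[0.0072, 0.009, -0.0375],"angular":[-0.0, 0.003, 0.002],"gripper":0.085}
```

View pics/c18.png

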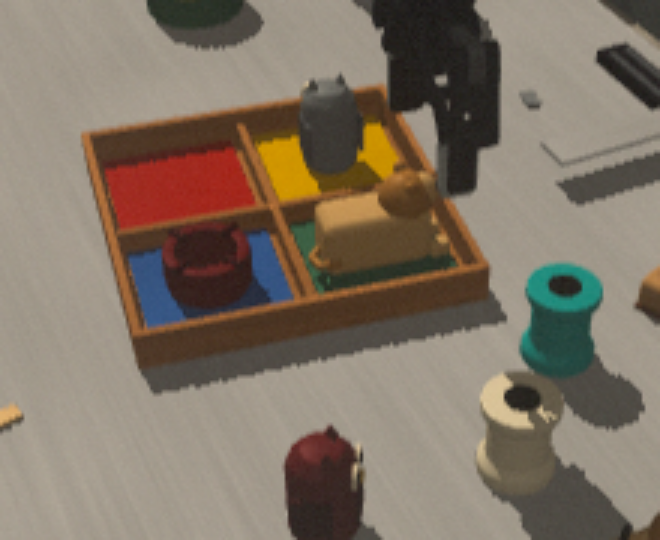

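Call:
{"api": "apply_moves", "payload": {
  "commands": [
    {"delta_pos":[0.007,0.005,-0.038],"angular":[0,0.003,0.002],"gripper":0.085},
    {"delta_pos":[0.007,0.005,-0.037],"angular":[0,0.003,0.002],"gripper":0.085},
    {"delta_pos":[0.006,0.005,-0.03],"angular":[0,0.003,0.002],"gripper":0.085},
    {"delta_pos":[0,0,0],"angular":[0,0,0],"gripper":0.085}
  ]
}}

```text
time_s: 26.98
tool_pos: [0.5733, -0.0842, 0.1528]
orientation: [-1.571, 0.13, -0.133]
ft_force: [1.3, 0.3, 0.1]
gripper_width: 0.998
```

```bash
python3 -c "
from h import *
plan(.575,-.08,.09,81,.085)"
```

```text
t 26.98 p [ 0.5733 -0.0842  0.1528] yaw 80.4 F [1.3 0.3 0.1] w 85.2 rows 2
 {"delta_pos":[0.0004, 0.0314, 0.0023],"angular":[0.002, -0.005, 0.001],"gripper":0.085}
 {"delta_pos":[0.0005, 0.0314, 0.0023],"angular":[0.002, -0.005, 0.001],"gripper":0.085}
```

Call:
{"api": "apply_moves", "payload": {
  "commands": [
    {"delta_pos":[0.001,0.03,0.0045],"angular":[0.003,-0.01,0.001],"gripper":0.085},
    {"delta_pos":[0,0.025,0],"angular":[0,0,0],"gripper":0.085},
    {"delta_pos":[0,0.01,0],"angular":[0,0,0],"gripper":0.085},
    {"delta_pos":[0,0,0],"angular":[0,0,0],"gripper":0.085}
  ]
}}

```text
time_s: 27.48
tool_pos: [0.576, -0.0772, 0.0873]
orientation: [-1.567, 0.12, -0.124]
ft_force: [0.6, 0.3, 0.8]
gripper_width: 1.001
```

```bash
python3 -c "
from h import *
plan(.575,-.08,.025,81,.085)
p,d=viewer.snapshot('side'); cv2.imwrite('pics/c19.png',cv2.resize(p[160:340,270:470],None,fx=3,fy=3))
"
```

```text
t 27.48 p [ 0.576  -0.0772  0.0873] yaw 81.1 F [0.6 0.3 0.8] w 85.5 rows 2
 {"delta_pos":[-0.0004, 0.0311, -0.0015],"angular":[-0.0, 0.001, 0.001],"gripper":0.085}
 {"delta_pos":[-0.0003, 0.0311, -0.0014],"angular":[-0.0, 0.001, 0.001],"gripper":0.085}
```

View pics/c19.png

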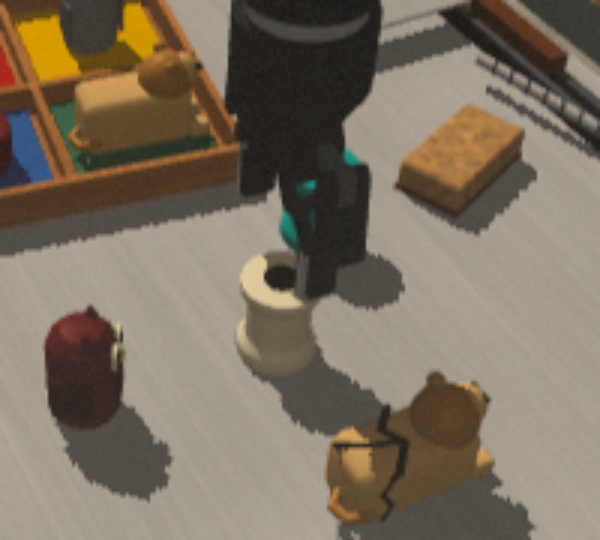

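Call:
{"api": "apply_moves", "payload": {
  "commands": [
    {"delta_pos":[-0.001,0.02,-0.003],"angular":[0,0.001,0],"gripper":0.085},
    {"delta_pos":[0,0.02,0],"angular":[0,0,0],"gripper":0.085},
    {"delta_pos":[0,0.008,0],"angular":[0,0,0],"gripper":0.085},
    {"delta_pos":[0,0,0],"angular":[0,0,0],"gripper":0.085}
  ]
}}

```text
time_s: 28.02
tool_pos: [0.5789, -0.0802, 0.0435]
orientation: [-1.568, 0.113, -0.131]
ft_force: [-0.3, -0.3, -1.1]
gripper_width: 0.994
```

```bash
python3 -c "
from h import *
plan(.575,-.08,.025,81,.085)"
```

```text
t 28.02 p [ 0.5789 -0.0802  0.0435] yaw 81.1 F [-0.3 -0.3 -1.1] w 84.9 rows 1
 {"delta_pos":[-0.0041, 0.0184, -0.0005],"angular":[0.0, 0.002, 0.012],"gripper":0.085}
```

Call:
{"api": "apply_moves", "payload": {
  "commands": [
    {"delta_pos":[-0.004,0.006,0],"angular":[0,0.002,0.012],"gripper":0.085},
    {"delta_pos":[0,0.008,0],"angular":[0,0,0],"gripper":0.085},
    {"delta_pos":[0,0.004,0],"angular":[0,0,0],"gripper":0.075},
    {"delta_pos":[0,0,0],"angular":[0,0,0],"gripper":0.06}
  ]
}}

```text
time_s: 28.52
tool_pos: [0.5761, -0.0797, 0.0261]
orientation: [-1.568, 0.122, -0.125]
ft_force: [-0.8, 0.3, -0.4]
gripper_width: 0.707
```

```bash
python3 -c "
from h import *
plan(.575,-.08,.025,81,.085)"
```

```text
t 28.52 p [ 0.5761 -0.0797  0.0261] yaw 81.0 F [-0.8  0.3 -0.4] w 60.4 rows 1
 {"delta_pos":[-0.001, 0.0011, -0.0004],"angular":[0.0, -0.0, 0.001],"gripper":0.085}
```

Call:
{"api": "apply_moves", "payload": {
  "commands": [
    {"delta_pos":[-0.001,0.001,0],"angular":[0,0,0],"gripper":0.052},
    {"delta_pos":[0,0,0],"angular":[0,0,0],"gripper":0.044},
    {"delta_pos":[0,0,0],"angular":[0,0,0],"gripper":0.036},
    {"delta_pos":[0,0,0],"angular":[0,0,0],"gripper":0.032},
    {"delta_pos":[0,0,0],"angular":[0,0,0],"gripper":0.032}
  ],
  "grip_force": 45
}}

```text
time_s: 29.15
tool_pos: [0.5752, -0.0794, 0.0256]
orientation: [-1.568, 0.122, -0.125]
ft_force: [0.5, 1.4, -0.6]
gripper_width: 0.547
```

```bash
python3 -c "
from h import *
plan(.575,-.08,.025,81,.085)
p,d=viewer.snapshot('side'); cv2.imwrite('pics/c20.png',cv2.resize(p[180:340,290:470],None,fx=3.5,fy=3.5))
"
```

```text
t 29.15 p [ 0.5752 -0.0794  0.0256] yaw 81.0 F [ 0.5  1.4 -0.6] w 46.7 rows 1
 {"delta_pos":[-0.0002, 0.0006, -0.0006],"angular":[0.0, 0.0, 0.002],"gripper":0.085}
```

View pics/c20.png

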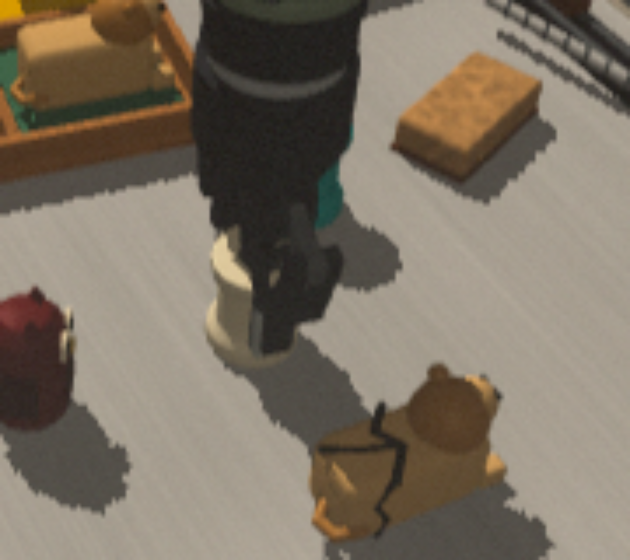

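```bash
python3 -c "
from h import *
p,d=viewer.snapshot('side'); W=cloud('side',d)
s=get_state(); M=Ro.from_rotvec(s['orientation']).as_matrix(); t=np.array(s['tool_pos'])
q=((W-t)@M).reshape(-1,3); c=p.reshape(-1,3)
dark=c.max(1)<75
for y in np.arange(-.06,.02,.005):
    k=q[dark&(abs(q[:,0])<.03)&(q[:,1]>y)&(q[:,1]<y+.005)&(abs(q[:,2])>.015)&(abs(q[:,2])<.07)]
    for sg in(-1,1):
        kk=k[np.sign(k[:,2])==sg]
        if len(kk): print(round(y,3),sg,len(kk),kk.min(0).round(4),kk.max(0).round(4))
"
```

```text
-0.06 -1 46 [-0.0186 -0.06   -0.0601] [ 0.0102 -0.0552 -0.0163]
-0.06 1 23 [-0.0189 -0.0599  0.0161] [-0.0101 -0.0553  0.0592]
-0.055 -1 23 [-0.0144 -0.0543 -0.0587] [ 0.0084 -0.0502 -0.0278]
-0.055 1 14 [-0.0185 -0.0549  0.0187] [-0.009  -0.0501  0.0529]
-0.05 -1 47 [-0.0146 -0.0499 -0.0576] [ 0.0075 -0.045  -0.0235]
-0.05 1 13 [-0.0157 -0.0499  0.0203] [-0.0097 -0.0457  0.0512]
-0.045 -1 45 [-0.0153 -0.045  -0.056 ] [ 0.0085 -0.04   -0.025 ]
-0.045 1 15 [-0.0145 -0.0444  0.0225] [-0.0041 -0.0402  0.0521]
-0.04 -1 17 [-0.0155 -0.0392 -0.0525] [-0.0007 -0.0352 -0.0214]
-0.04 1 16 [-0.016  -0.04    0.0155] [-0.0034 -0.0351  0.0477]
-0.035 -1 2 [-0.0153 -0.0341 -0.031 ] [-0.0135 -0.0317 -0.0304]
-0.035 1 5 [-0.0137 -0.0341  0.0163] [-0.0049 -0.0318  0.0291]
-0.03 -1 3 [-0.0134 -0.0273 -0.0316] [-0.0095 -0.0254 -0.0268]
-0.025 -1 6 [-0.0134 -0.0238 -0.0346] [-0.0085 -0.021  -0.0261]
-0.02 -1 17 [-0.013  -0.0196 -0.0382] [ 0.004  -0.0152 -0.0258]
-0.015 -1 23 [-0.0136 -0.0146 -0.0378] [ 0.0051 -0.0104 -0.0231]
-0.01 -1 19 [-0.0131 -0.0099 -0.0376] [ 0.0051 -0.0058 -0.0227]
-0.005 -1 17 [-0.0135 -0.0049 -0.0374] [ 0.0033 -0.0008 -0.0238]
-0.0 -1 3 [-0.0094  0.0002 -0.0334] [ 0.0093  0.004  -0.0289]
```

Call:
{"api": "apply_moves", "payload": {
  "commands": [
    {"delta_pos":[0,0,0],"angular":[0,0,0],"gripper":0.056},
    {"delta_pos":[0,0,0],"angular":[0,0,0],"gripper":0.06},
    {"delta_pos":[0,0.006,0],"angular":[0,0,0],"gripper":0.06},
    {"delta_pos":[0,0,0],"angular":[0,0,0],"gripper":0.06}
  ]
}}

```text
time_s: 29.75
tool_pos: [0.5753, -0.0797, 0.0191]
orientation: [-1.568, 0.122, -0.125]
ft_force: [0.3, -0.5, 0.1]
gripper_width: 0.703
```

Call:
{"api": "apply_moves", "payload": {
  "commands": [
    {"delta_pos":[0,0,0],"angular":[0,0,0],"gripper":0.05},
    {"delta_pos":[0,0,0],"angular":[0,0,0],"gripper":0.042},
    {"delta_pos":[0,0,0],"angular":[0,0,0],"gripper":0.034},
    {"delta_pos":[0,0,0],"angular":[0,0,0],"gripper":0.032},
    {"delta_pos":[0,0,0],"angular":[0,0,0],"gripper":0.032}
  ]
}}

```text
time_s: 30.38
tool_pos: [0.5753, -0.0794, 0.0192]
orientation: [-1.568, 0.122, -0.125]
ft_force: [-0.1, 1.5, 1.1]
gripper_width: 0.53
```

Call:
{"api": "apply_moves", "payload": {
  "commands": [
    {"delta_pos":[0,0,0],"angular":[0,0,0],"gripper":0.056},
    {"delta_pos":[0,0,0],"angular":[0,0,0],"gripper":0.056},
    {"delta_pos":[0,-0.003,0],"angular":[0,0,0],"gripper":0.056},
    {"delta_pos":[0,0,0],"angular":[0,0,0],"gripper":0.056}
  ]
}}

```text
time_s: 30.88
tool_pos: [0.5754, -0.0798, 0.0224]
orientation: [-1.568, 0.122, -0.125]
ft_force: [0.5, 0.4, 0.5]
gripper_width: 0.654
```

Call:
{"api": "apply_moves", "payload": {
  "commands": [
    {"delta_pos":[0,0,0],"angular":[0,0,0],"gripper":0.05},
    {"delta_pos":[0,0,0],"angular":[0,0,0],"gripper":0.042},
    {"delta_pos":[0,0,0],"angular":[0,0,0],"gripper":0.034},
    {"delta_pos":[0,0,0],"angular":[0,0,0],"gripper":0.032},
    {"delta_pos":[0,0,0],"angular":[0,0,0],"gripper":0.032}
  ]
}}

```text
time_s: 31.5
tool_pos: [0.5755, -0.0797, 0.0227]
orientation: [-1.568, 0.121, -0.125]
ft_force: [-0.2, 1.0, 1.7]
gripper_width: 0.529
```

```bash
python3 -c "
from h import *
print(get_state()['gripper_width'],get_state()['ft_force'])
p,d=viewer.snapshot('side'); q,d2=viewer.snapshot('top'); cv2.imwrite('pics/c21.png',np.hstack([cv2.resize(p[220:310,320:410],(396,396),interpolation=2),cv2.resize(q[160:260,280:380],(396,396),interpolation=2)]))
"
```

```text
0.5286100305016838 [-0.16286125  0.97676212  1.6595636 ]
```

View pics/c21.png

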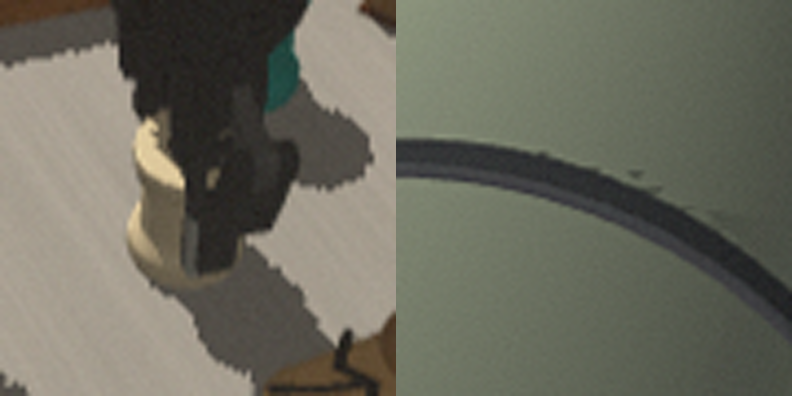

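Call:
{"api": "apply_moves", "payload": {
  "commands": [
    {"delta_pos":[0,0,0],"angular":[0,0,0],"gripper":0.056},
    {"delta_pos":[0,0,0],"angular":[0,0,0],"gripper":0.064},
    {"delta_pos":[0,-0.012,0],"angular":[0,0,0],"gripper":0.064},
    {"delta_pos":[0,-0.011,0],"angular":[0,0,0],"gripper":0.064},
    {"delta_pos":[0,0,0],"angular":[0,0,0],"gripper":0.064}
  ]
}}

```text
time_s: 32.22
tool_pos: [0.5757, -0.08, 0.0475]
orientation: [-1.569, 0.121, -0.126]
ft_force: [-0.1, 0.8, -0.2]
gripper_width: 0.755
```

Call:
{"api": "apply_moves", "payload": {
  "commands": [
    {"delta_pos":[0,0,0],"angular":[0,0,0],"gripper":0.054},
    {"delta_pos":[0,0,0],"angular":[0,0,0],"gripper":0.046},
    {"delta_pos":[0,0,0],"angular":[0,0,0],"gripper":0.042},
    {"delta_pos":[0,0,0],"angular":[0,0,0],"gripper":0.042},
    {"delta_pos":[0,0,0],"angular":[0,0,0],"gripper":0.042}
  ],
  "grip_force": 38
}}

```text
time_s: 32.85
tool_pos: [0.5761, -0.0798, 0.0483]
orientation: [-1.569, 0.12, -0.127]
ft_force: [0.6, -0.4, 4.6]
gripper_width: 0.563
```

```bash
python3 -c "
from h import *
plan(.575,-.08,.046,81,.085)
p,d=viewer.snapshot('side'); cv2.imwrite('pics/c22.png',cv2.resize(p[200:320,300:420],(600,600),interpolation=2))
"
```

```text
t 32.85 p [ 0.5761 -0.0798  0.0483] yaw 81.0 F [ 0.6 -0.4  4.6] w 48.1 rows 1
 {"delta_pos":[-0.001, 0.0022, -0.0003],"angular":[0.001, -0.0, 0.004],"gripper":0.085}
```

View pics/c22.png

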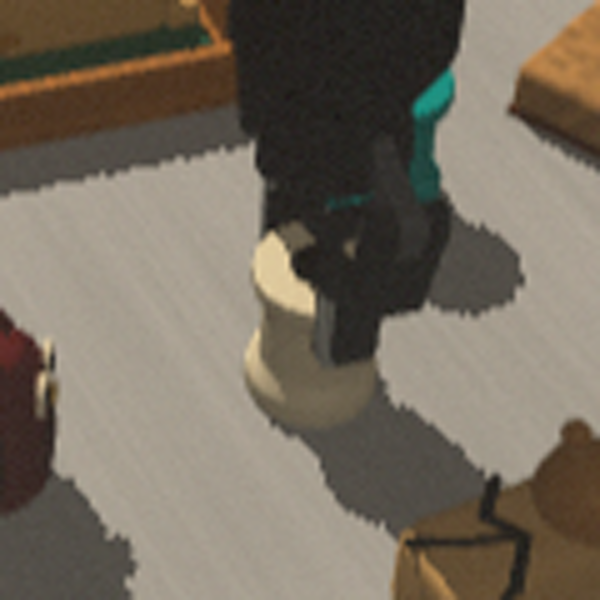

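Call:
{"api": "apply_moves", "payload": {
  "commands": [
    {"delta_pos":[0,-0.004,0],"angular":[0,0,0],"gripper":0.042},
    {"delta_pos":[0,-0.008,0],"angular":[0,0,0],"gripper":0.042},
    {"delta_pos":[0,-0.01,0],"angular":[0,0,0],"gripper":0.042},
    {"delta_pos":[0,0,0],"angular":[0,0,0],"gripper":0.042}
  ]
}}

```text
time_s: 33.4
tool_pos: [0.5747, -0.0796, 0.0702]
orientation: [-1.568, 0.123, -0.124]
ft_force: [0.7, 0.1, -2.2]
gripper_width: 0.56
```

```bash
python3 -c "
from h import *
plan(.575,-.08,.046,81,.085)
p,d=viewer.snapshot('side'); cv2.imwrite('pics/c23.png',cv2.resize(p[200:320,300:420],(600,600),interpolation=2))
"
```

```text
t 33.4 p [ 0.5747 -0.0796  0.0702] yaw 81.0 F [ 0.7  0.1 -2.2] w 47.8 rows 1
 {"delta_pos":[0.0004, 0.0242, -0.0003],"angular":[0.001, -0.0, 0.001],"gripper":0.085}
```

View pics/c23.png

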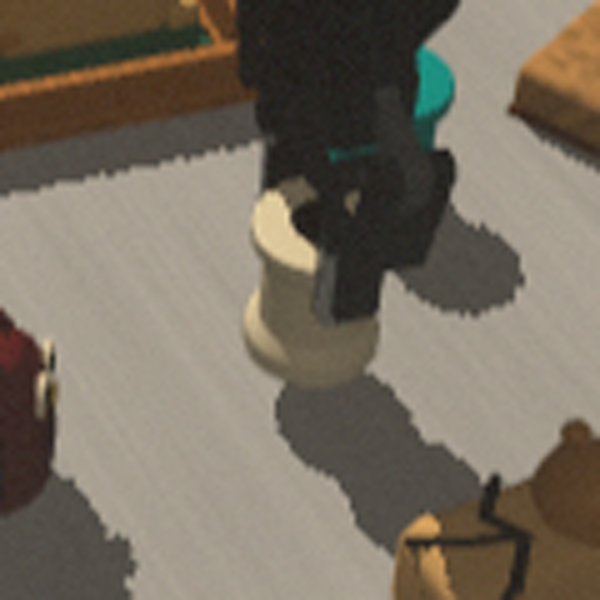

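Call:
{"api": "apply_moves", "payload": {
  "commands": [
    {"delta_pos":[0,-0.03,0],"angular":[0,0,0],"gripper":0.042},
    {"delta_pos":[0,-0.04,0],"angular":[0,0,0],"gripper":0.042},
    {"delta_pos":[0,-0.035,0],"angular":[0,0,0],"gripper":0.042},
    {"delta_pos":[0,-0.01,0],"angular":[0,0,0],"gripper":0.042}
  ]
}}

```text
time_s: 33.95
tool_pos: [0.5724, -0.079, 0.1854]
orientation: [-1.567, 0.127, -0.12]
ft_force: [0.6, -0.7, -2.7]
gripper_width: 0.563
```

```bash
python3 -c "
from h import *
plan(.4831,.2794,.18,81.15,.042,step=.05)"
```

```text
t 33.95 p [ 0.5724 -0.079   0.1854] yaw 81.0 F [ 0.6 -0.7 -2.7] w 48.1 rows 8
 {"delta_pos":[-0.018, 0.0008, 0.0425],"angular":[0.0, -0.0, -0.001],"gripper":0.042}
 {"delta_pos":[-0.018, 0.0007, 0.0425],"angular":[0.0, -0.0, -0.001],"gripper":0.042}
 {"delta_pos":[-0.018, 0.0007, 0.0425],"angular":[0.0, -0.0, -0.001],"gripper":0.042}
 {"delta_pos":[-0.018, 0.0007, 0.0425],"angular":[0.0, -0.0, -0.001],"gripper":0.042}
 {"delta_pos":[-0.018, 0.0007, 0.0425],"angular":[0.0, -0.0, -0.001],"gripper":0.042}
 {"delta_pos":[-0.018, 0.0007, 0.0425],"angular":[0.0, -0.0, -0.001],"gripper":0.042}
 {"delta_pos":[-0.018, 0.0007, 0.0425],"angular":[0.0, -0.0, -0.001],"gripper":0.042}
 {"delta_pos":[-0.0179, 0.0007, 0.0425],"angular":[0.0, -0.0, -0.001],"gripper":0.042}
```

Call:
{"api": "apply_moves", "payload": {
  "commands": [
    {"delta_pos":[-0.012,0,0.03],"angular":[0,0,0],"gripper":0.042},
    {"delta_pos":[-0.018,0,0.042],"angular":[0,0,0],"gripper":0.042},
    {"delta_pos":[-0.018,0,0.042],"angular":[0,0,0],"gripper":0.042},
    {"delta_pos":[-0.018,0,0.042],"angular":[0,0,0],"gripper":0.042},
    {"delta_pos":[-0.018,0,0.042],"angular":[0,0,0],"gripper":0.042}
  ]
}}

```text
time_s: 34.58
tool_pos: [0.5187, 0.132, 0.1806]
orientation: [-1.568, 0.136, -0.123]
ft_force: [0.5, -0.3, -2.8]
gripper_width: 0.557
```

```bash
python3 -c "
from h import *
plan(.4831,.2794,.17,81.15,.042,step=.05)"
```

```text
t 34.58 p [0.5187 0.132  0.1806] yaw 80.5 F [ 0.5 -0.3 -2.8] w 47.6 rows 4
 {"delta_pos":[-0.0148, 0.0027, 0.0349],"angular":[0.0, -0.003, -0.002],"gripper":0.042}
 {"delta_pos":[-0.0147, 0.0027, 0.0349],"angular":[0.0, -0.003, -0.002],"gripper":0.042}
 {"delta_pos":[-0.0146, 0.0027, 0.035],"angular":[0.0, -0.003, -0.002],"gripper":0.042}
 {"delta_pos":[-0.0145, 0.0027, 0.035],"angular":[0.0, -0.003, -0.002],"gripper":0.042}
```

Call:
{"api": "apply_moves", "payload": {
  "commands": [
    {"delta_pos":[-0.015,0.002,0.035],"angular":[0,-0.003,-0.002],"gripper":0.042},
    {"delta_pos":[-0.0145,0.002,0.035],"angular":[0,-0.003,-0.002],"gripper":0.042},
    {"delta_pos":[-0.014,0.003,0.033],"angular":[0,-0.003,-0.002],"gripper":0.042},
    {"delta_pos":[-0.01,0.003,0.024],"angular":[0,-0.003,-0.002],"gripper":0.042},
    {"delta_pos":[0,0,0],"angular":[0,0,0],"gripper":0.042}
  ]
}}

```text
time_s: 35.2
tool_pos: [0.4795, 0.272, 0.1634]
orientation: [-1.572, 0.123, -0.108]
ft_force: [0.7, 0.3, -2.1]
gripper_width: 0.562
```

```bash
python3 -c "
from h import *
plan(.4831,.2794,.1,81.15,.042,n=2)"
```

```text
t 35.2 p [0.4795 0.272  0.1634] yaw 81.6 F [ 0.7  0.3 -2.1] w 48.0 rows 2
 {"delta_pos":[0.0015, 0.0317, 0.0041],"angular":[0.003, 0.004, -0.005],"gripper":0.042}
 {"delta_pos":[0.0014, 0.0317, 0.004],"angular":[0.003, 0.004, -0.005],"gripper":0.042}
```

Call:
{"api": "apply_moves", "payload": {
  "commands": [
    {"delta_pos":[0.003,0.02,0.006],"angular":[0.005,0.007,-0.009],"gripper":0.042},
    {"delta_pos":[0,0.025,0.002],"angular":[0,0,0],"gripper":0.042},
    {"delta_pos":[0,0.015,0],"angular":[0,0,0],"gripper":0.042},
    {"delta_pos":[0,0,0],"angular":[0,0,0],"gripper":0.042}
  ]
}}

```text
time_s: 35.7
tool_pos: [0.4829, 0.2766, 0.0991]
orientation: [-1.571, 0.125, -0.121]
ft_force: [-0.1, -0.6, -2.1]
gripper_width: 0.563
```

```bash
python3 -c "
from h import *
plan(.4831,.2794,.07,81.15,.042,n=2)
p,d=viewer.snapshot('side'); cv2.imwrite('pics/c24.png',cv2.resize(p[70:260,180:380],None,fx=3,fy=3))
"
```

```text
t 35.7 p [0.4829 0.2766 0.0991] yaw 81.0 F [-0.1 -0.6 -2.1] w 48.1 rows 2
 {"delta_pos":[-0.0001, 0.0146, 0.0015],"angular":[0.002, -0.001, -0.001],"gripper":0.042}
 {"delta_pos":[-0.0001, 0.0146, 0.0014],"angular":[0.002, -0.001, -0.001],"gripper":0.042}
```

View pics/c24.png

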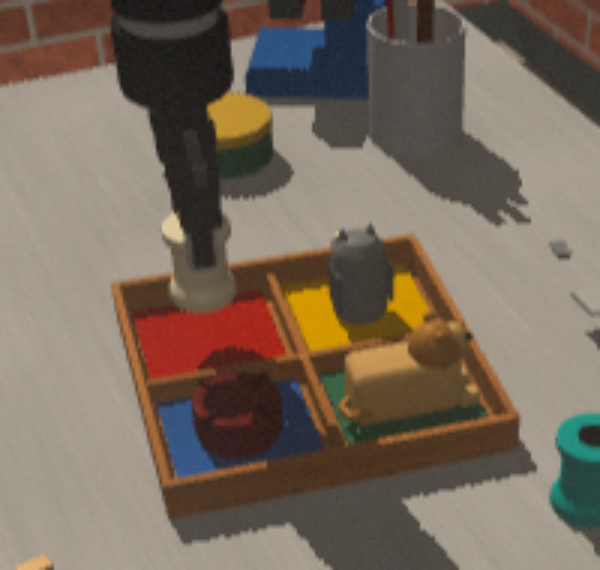

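Call:
{"api": "apply_moves", "payload": {
  "commands": [
    {"delta_pos":[0,0.014,0.003],"angular":[0.004,-0.002,-0.002],"gripper":0.042},
    {"delta_pos":[0,0.01,0],"angular":[0,0,0],"gripper":0.042},
    {"delta_pos":[0,0.004,0],"angular":[0,0,0],"gripper":0.042},
    {"delta_pos":[0,0,0],"angular":[0,0,0],"gripper":0.042}
  ]
}}

```text
time_s: 36.25
tool_pos: [0.4853, 0.28, 0.0715]
orientation: [-1.565, 0.119, -0.125]
ft_force: [-0.3, 0.0, -2.3]
gripper_width: 0.559
```

```bash
python3 -c "
from h import *
plan(.4831,.2794,.061,81.15,.042,n=2)
p,d=viewer.snapshot('side'); cv2.imwrite('pics/c25.png',cv2.resize(p[110:230,190:310],None,fx=5,fy=5))
"
```

```text
t 36.25 p [0.4853 0.28   0.0715] yaw 81.1 F [-0.3  0.  -2.3] w 47.8 rows 2
 {"delta_pos":[-0.0011, 0.0053, -0.0005],"angular":[-0.001, -0.0, 0.002],"gripper":0.042}
 {"delta_pos":[-0.001, 0.0053, -0.0005],"angular":[-0.001, -0.0, 0.002],"gripper":0.042}
```

View pics/c25.png

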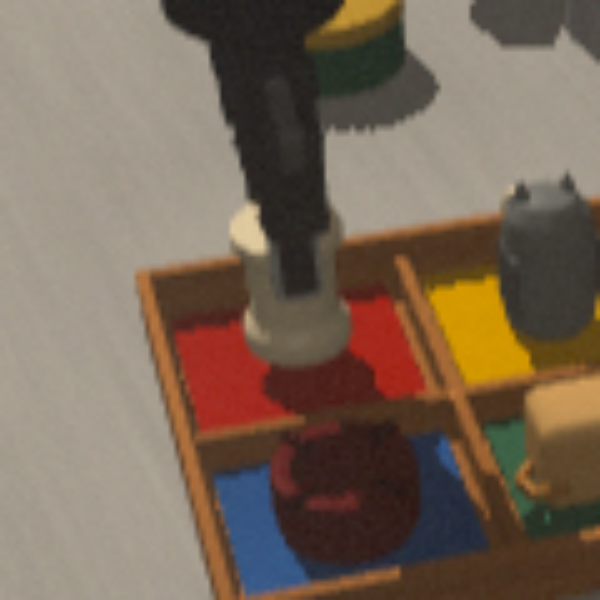

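Call:
{"api": "apply_moves", "payload": {
  "commands": [
    {"delta_pos":[-0.002,0.005,-0.001],"angular":[-0.002,0,0.004],"gripper":0.042},
    {"delta_pos":[0,0.004,0],"angular":[0,0,0],"gripper":0.042},
    {"delta_pos":[0,0.001,0],"angular":[0,0,0],"gripper":0.042},
    {"delta_pos":[0,0,0],"angular":[0,0,0],"gripper":0.042}
  ]
}}

```text
time_s: 36.8
tool_pos: [0.4836, 0.2796, 0.0617]
orientation: [-1.566, 0.121, -0.122]
ft_force: [0.5, 0.0, -2.0]
gripper_width: 0.559
```

Call:
{"api": "apply_moves", "payload": {
  "commands": [
    {"delta_pos":[0,0.001,0],"angular":[0,0,0],"gripper":0.042},
    {"delta_pos":[0,0.001,0],"angular":[0,0,0],"gripper":0.042}
  ]
}}

```text
time_s: 37.05
tool_pos: [0.4839, 0.2797, 0.0598]
orientation: [-1.566, 0.121, -0.123]
ft_force: [0.4, -0.9, -2.9]
gripper_width: 0.558
```

Call:
{"api": "apply_moves", "payload": {
  "commands": [
    {"delta_pos":[0,0.0008,0],"angular":[0,0,0],"gripper":0.042}
  ]
}}

```text
time_s: 37.17
tool_pos: [0.4839, 0.2797, 0.059]
orientation: [-1.566, 0.121, -0.123]
ft_force: [0.1, 0.2, -2.7]
gripper_width: 0.559
```

Call:
{"api": "apply_moves", "payload": {
  "commands": [
    {"delta_pos":[-0.0005,0.0008,0],"angular":[0,0,0],"gripper":0.042}
  ]
}}

```text
time_s: 37.3
tool_pos: [0.4834, 0.2798, 0.0581]
orientation: [-1.566, 0.121, -0.123]
ft_force: [-0.1, -0.3, -2.7]
gripper_width: 0.555
```

Call:
{"api": "apply_moves", "payload": {
  "commands": [
    {"delta_pos":[0,0.0008,0],"angular":[0,0,0],"gripper":0.042}
  ]
}}

```text
time_s: 37.42
tool_pos: [0.4834, 0.2798, 0.0574]
orientation: [-1.566, 0.121, -0.123]
ft_force: [-0.6, 0.2, 2.6]
gripper_width: 0.56
```

Call:
{"api": "apply_moves", "payload": {
  "commands": [
    {"delta_pos":[0,0.0006,0],"angular":[0,0,0],"gripper":0.042}
  ]
}}

```text
time_s: 37.55
tool_pos: [0.4836, 0.2799, 0.0573]
orientation: [-1.566, 0.12, -0.123]
ft_force: [-1.5, -1.5, 6.8]
gripper_width: 0.561
```

Contact at 0.0573, as predicted. I'll release slowly.

Call:
{"api": "apply_moves", "payload": {
  "commands": [
    {"delta_pos":[0,0,0],"angular":[0,0,0],"gripper":0.042},
    {"delta_pos":[0,0,0],"angular":[0,0,0],"gripper":0.05},
    {"delta_pos":[0,0,0],"angular":[0,0,0],"gripper":0.056},
    {"delta_pos":[0,0,0],"angular":[0,0,0],"gripper":0.064},
    {"delta_pos":[0,0,0],"angular":[0,0,0],"gripper":0.066}
  ]
}}

```text
time_s: 38.17
tool_pos: [0.4844, 0.2802, 0.0577]
orientation: [-1.565, 0.119, -0.124]
ft_force: [-0.9, 0.0, 0.8]
gripper_width: 0.775
```

Call:
{"api": "apply_moves", "payload": {
  "commands": [
    {"delta_pos":[0,-0.02,0],"angular":[0,0,0],"gripper":0.066},
    {"delta_pos":[0,-0.05,0],"angular":[0,0,0],"gripper":0.066},
    {"delta_pos":[0,-0.055,0],"angular":[0,0,0],"gripper":0.066},
    {"delta_pos":[0,-0.01,-0.05],"angular":[0,0,0],"gripper":0.085},
    {"delta_pos":[0,0,-0.058],"angular":[0,0,0],"gripper":0.085}
  ]
}}

```text
time_s: 38.8
tool_pos: [0.4684, 0.1737, 0.1966]
orientation: [-1.566, 0.112, -0.121]
ft_force: [0.7, -0.9, -0.6]
gripper_width: 0.997
```

Call:
{"api": "apply_moves", "payload": {
  "commands": [
    {"delta_pos":[0,0,-0.058],"angular":[0,0,0],"gripper":0.085},
    {"delta_pos":[0,0,-0.058],"angular":[0,0,0],"gripper":0.085},
    {"delta_pos":[0,0,-0.058],"angular":[0,0,0],"gripper":0.085},
    {"delta_pos":[0,0,-0.058],"angular":[0,0,0],"gripper":0.085},
    {"delta_pos":[0,0,-0.058],"angular":[0,0,0],"gripper":0.085}
  ]
}}

```text
time_s: 39.42
tool_pos: [0.425, -0.1214, 0.198]
orientation: [-1.566, 0.104, -0.124]
ft_force: [1.2, -0.7, 0.4]
gripper_width: 0.994
```

Call:
{"api": "apply_moves", "payload": {
  "commands": [
    {"delta_pos":[0,0,-0.055],"angular":[0,0,0],"gripper":0.085},
    {"delta_pos":[0,0,-0.03],"angular":[0,0,0],"gripper":0.085},
    {"delta_pos":[0,0,0],"angular":[0,0,0],"gripper":0.085}
  ]
}}

```text
time_s: 39.8
tool_pos: [0.4116, -0.2122, 0.1985]
orientation: [-1.568, 0.108, -0.132]
ft_force: [0.2, 0.2, 0.3]
gripper_width: 0.997
```

```bash
python3 - <<'E'
from h import *
s=get_state(); print(s['time_s'],s['tool_pos'],s['qpos'])
bays=dict(ash=(-1,-1,.035),owl=(1,1,.04),lion=(1,-1,.03),candle=(-1,1,.045))
tray={'top':(.535,.2095,-.1541),'side':(.5328,.2099,-.155)}
for n in('top','side'):
    p,d=viewer.snapshot(n); cv2.imwrite(f'pics/{n}30.png',p); f=cloud(n,d).reshape(-1,3)
    tx,ty,a=tray[n]; R=np.array([[np.cos(a),-np.sin(a)],[np.sin(a),np.cos(a)]])
    l=(f[:,:2]-[tx,ty])@R
    for k,(i,j,z) in bays.items():
        q=l-np.array([i,j])*.061
        m=(np.abs(q).max(1)<.053)&(f[:,2]>z if k!='candle' else f[:,2]>.06)&(f[:,2]<.11)
        rc=cv2.minAreaRect((q[m]*1000).astype(np.float32))
        print(n,k,m.sum(),'centre in bay',np.round(rc[0],1),np.round(rc[1],1),round(rc[2],1),'bbox',(q[m].min(0)*1000).round(1),(q[m].max(0)*1000).round(1),'top',f[m,2].max().round(3))
    p=p[140:340,70:270] if n=='top' else p[130:260,190:370]
    cv2.imwrite(f'pics/{n}30c.png',cv2.resize(p,None,fx=3,fy=3))
E
```

```text
39.8 [ 0.41164467 -0.21221735  0.198549  ] [-0.64080868  0.19389685 -0.4917038   0.87190535  0.00814483 -0.48823322]
top ash 619 centre in bay [-0.9  0.6] [60.8 60.9] 59.5 bbox [-31.5 -30.1] [29.6 31.5] top 0.047
top owl 748 centre in bay [-0.9 -1. ] [46.2 44.4] 4.0 bbox [-24.3 -23.2] [22.6 21.5] top 0.087
top lion 1312 centre in bay [ 2.7 -1.2] [40.8 91. ] 89.7 bbox [-42.8 -21.7] [48.1 19.1] top 0.08
top candle 769 centre in bay [ 0. -1.] [48.  48.7] 3.2 bbox [-24.1 -25.2] [24.2 23.4] top 0.073
side ash 331 centre in bay [-0.6 -0.9] [61.8 60.4] 79.7 bbox [-31.3 -31.3] [29.7 31.4] top 0.046Traceback (most recent call last):
  File "<stdin>", line 13, in <module>
    return umr_minimum(a, axis, None, out, keepdims, initial, where)
ValueError: zero-size array to reduction operation minimum which has no identity
```

View pics/top30c.png

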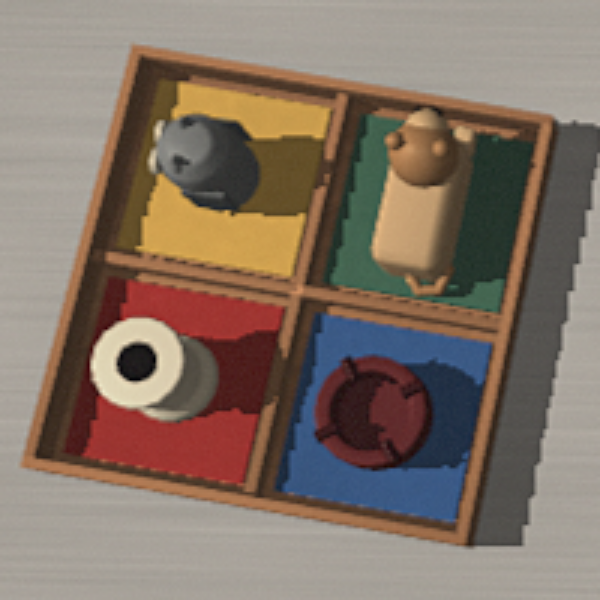

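View pics/side30.png

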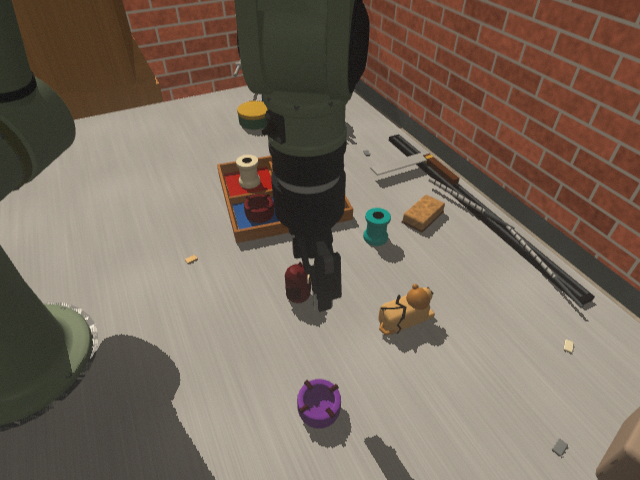

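```bash
python3 -c "
from station import order
print(order.sign_off())"
```

```text
the job is handed in; nothing more can be done
None
```

I packed the order and handed it in; my last camera and state reading was at about 40 s of the 102 s limit. The ashtray is on blue, the grey owl on yellow, the sound lion on green and the candle holder on red, placed in that order. I lowered each one until the wrist force showed contact, then opened the fingers slowly.

- **Centring:** in the final top view, the ashtray, owl and candle holder are within about 1.5 mm of their bay centres. I estimate the lion at 2–3 mm; its tail is too low to show in that measurement.
- **Upright and clear:** all four stand upright and the gripper is clear of everything. The cracked lion, the maroon owl and the purple and turquoise look-alikes were not moved.
- **Side check incomplete:** the arm blocked much of the tray in the final side view, so only the ashtray could be measured there (about 1 mm off). The other three rest on the final top view; an earlier side picture showed the owl and lion standing well.
- **Candle holder grip:** the fingers would not close on its waist: they stopped at about 45 mm instead of 40. I gripped it by its top disc instead, and it held level.
- **Ashtray contact:** one contact-check push on the ashtray reached about 31 N, below the 40 N limit.

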